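# Grade the prayer beads on the altar shelf

## Task

Sort the five stone beads by size on the bead grader: drop the one from the saucer into the hopper, and tip the four in the scoop out into it slowly over the scoop's mouth, so that they run down calmly and every bead drops into the bin for its size. Set the empty scoop back down level on the shelf, and do not shove or knock over the jar, bell, lion or canister.

Things in the scene. Friction and masses are not known exactly. Their poses are not given: they have to be found in the camera images.
- grader: Bead grader fixed to the shelf: wooden chute, 466 mm long, steel floor falling 10 degrees along its +x (z up; origin on the shelf under the lane). From the upper end: open hopper (inside x -0.215 to -0.115), throat, clear-covered lane from x = -0.070 over three bins, closed end at x = 0.235. Beads get in only by the hopper.
- feed_pan (a point): Channel floor at mid-hopper, 0.113 m up (grader x -0.170, y 0): tip beads in here. Hopper mouth 108 mm wide, 100 mm long; flanks slope in at 42 degrees to a 41 mm wide channel. Rim heights over the shelf: back board (x -0.225 to -0.215) 178 mm, sides at most 178 mm, front wall and throat (x -0.115 to -0.066) 184 mm.
- lane_start (a point): Where the sorting lane begins, on the lane's centre line (grader x -0.060, 0.094 m up). From here the floor is two rails 23 mm apart (to x = 0.060), then 32 mm apart (to x = 0.155), then open: each bead drops at the first gap it fits. They sort reliably in single file at a calm pace; in a rush small ones ride over their gap.
- bin_small (a point): Middle of the floor of the first bin (small beads), 20 mm above the shelf; 116 mm long (grader x -0.064 to 0.052), 41 mm wide.
- bin_medium (a point): Middle of the floor of the second bin (medium beads), 8 mm above the shelf; 90 mm long (grader x 0.056 to 0.146), 41 mm wide.
- bin_large (a point): Middle of the floor of the third bin (large bead), 6 mm above the shelf; 85 mm long (grader x 0.150 to 0.235), 41 mm wide.
- scoop: Loose steel trough scoop, about 0.2 kg. Origin under the trough, on the shelf; +x to the mouth, z up. Trough 46 mm wide outside, 41 inside, walls 34 mm high, floor 3 mm thick, closed at x -0.080, open at x 0.100. The last 25 mm of floor turn up at 14 degrees: beads stay in while it is level, and all roll out once the mouth is dipped 20 to 26 degrees.
- scoop_mouth (a point): Middle of the scoop's pouring edge (scoop frame x 0.100, y 0, z 0.0095).
- scoop_handle (a point): Grip point on the scoop's handle (scoop frame x -0.112, y 0, z 0.022): flat-sided wooden bar along x from -0.080 to -0.160, 16 mm wide (y), 12 to 32 mm above the underside. Pinch it across its width from above.
- saucer: Loose white porcelain saucer, 112 mm across, rim 9 mm high, flat inside floor 92 mm across and 3 mm above the shelf; origin in the middle of its underside. One bead lies in it.
- bead_small_a: Polished brown stone bead, a ball 20 mm across: small (of five: two of 20, two of 29, one of 38 mm). Origin at its centre; rolls freely. At the start four of the beads, any sizes in any order, lie in a row in the scoop and the fifth in the saucer.
- bead_small_b: Polished brown stone bead, a ball 20 mm across: small (of five: two of 20, two of 29, one of 38 mm). Origin at its centre; rolls freely. At the start four of the beads, any sizes in any order, lie in a row in the scoop and the fifth in the saucer.
- bead_medium_a: Polished brown stone bead, a ball 29 mm across: medium (of five: two of 20, two of 29, one of 38 mm). Origin at its centre; rolls freely. At the start four of the beads, any sizes in any order, lie in a row in the scoop and the fifth in the saucer.
- bead_medium_b: Polished brown stone bead, a ball 29 mm across: medium (of five: two of 20, two of 29, one of 38 mm). Origin at its centre; rolls freely. At the start four of the beads, any sizes in any order, lie in a row in the scoop and the fifth in the saucer.
- bead_large: Polished brown stone bead, a ball 38 mm across: large (of five: two of 20, two of 29, one of 38 mm). Origin at its centre; rolls freely. At the start four of the beads, any sizes in any order, lie in a row in the scoop and the fifth in the saucer.
- jar: Bystander: blue-and-white lidded porcelain jar, 94 mm across, 138 mm tall, origin in the middle of its underside.
- bell: Bystander: stainless hand bell with a wooden handle, standing on its mouth, 74 mm across, 131 mm tall, origin in the middle of its underside.
- lion: Bystander: resin lion figurine on a 70 x 56 mm plinth, 121 mm tall, origin in the middle of its underside; it looks along its -x.
- canister: Bystander: clear plastic canister with a white screw-top lid, 90 mm across, 140 mm tall, origin in the middle of its underside.

How it is judged (in metres and radians):
On the way:
1. the scoop is held with its mouth over the hopper and dipped (at least 0.15 rad), with its pouring edge no more than 70 mm sideways from the hopper's middle (horizontal distance between scoop_mouth and feed_pan below 0.07 m and height (world z) of scoop_mouth above 0.12 m and angle between scoop's own z axis and vertical above 0.15 rad), for 0.2 s.
At the end, for the whole second after the job is handed in: Both 20 mm beads lie in the first bin, both 29 mm beads in the second and the 38 mm bead in the third (centre within the bin's length and width and less than 52 mm above the shelf), all slower than 50 mm/s; the scoop stands on the shelf, level within 0.08 rad, underside less than 10 mm up, at rest (x of bead_small_a in the frame of grader between -0.064 and 0.052 m and y of bead_small_a in the frame of grader between -0.022 and 0.022 m and z of each of bead_small_a, bead_small_b, bead_medium_a, bead_medium_b, bead_large in the frame of grader below 0.052 m and linear speed of each of bead_small_a, bead_small_b, bead_medium_a, bead_medium_b, bead_large below 0.05 m/s and x of bead_small_b in the frame of grader between -0.064 and 0.052 m and y of bead_small_b in the frame of grader between -0.022 and 0.022 m and x of bead_medium_a in the frame of grader between 0.056 and 0.146 m and y of bead_medium_a in the frame of grader between -0.022 and 0.022 m and x of bead_medium_b in the frame of grader between 0.056 and 0.146 m and y of bead_medium_b in the frame of grader between -0.022 and 0.022 m and x of bead_large in the frame of grader between 0.15 and 0.235 m and y of bead_large in the frame of grader between -0.022 and 0.022 m and height (world z) of scoop below 0.01 m and angle between scoop's own z axis and vertical below 0.08 rad and linear speed of scoop below 0.03 m/s); the robot touches nothing.
It fails at once if the porcelain jar is pushed more than 40 mm from its place or tipped over (distance of jar from where it was at the start of the episode above 0.04 m or angle between jar's own z axis and vertical above 0.4 rad).
It fails at once if the bell is pushed more than 40 mm from its place or tipped over (distance of bell from where it was at the start of the episode above 0.04 m or angle between bell's own z axis and vertical above 0.4 rad).
It fails at once if the lion figurine is pushed more than 40 mm from its place or tipped over (distance of lion from where it was at the start of the episode above 0.04 m or angle between lion's own z axis and vertical above 0.4 rad).
It fails at once if the canister is pushed more than 40 mm from its place or tipped over (distance of canister from where it was at the start of the episode above 0.04 m or angle between canister's own z axis and vertical above 0.4 rad).
It also fails if it takes over 64 s, if anything falls off the work surface, if the arm or the gripper's body presses on something with over 40 N, if the wrist force passes 120 N, or if a joint passes its speed limit or range.

## Robot

A 6-joint arm with a two-finger parallel gripper is mounted at the origin on the work surface. World frame = base frame: x ahead of the robot, y to its left, z up, the work surface at z = 0. Lengths are in m, angles in degrees, forces in N, time in s.
With the tool pointing down it reaches from about 0.4 to 0.825 m from the base axis. Payload 7 kg.
Tool frame: the origin (TCP) lies midway between the tips of the shut fingers; the grasp point (between the pads) lies 19 mm behind it (r.hold_point_z is the distance from the TCP to the grasp point, in m); x points along the fingers, y is the direction in which the jaws open and shut, and the axes are right-handed (so a half turn about x gives the same grasp; the last joint's range is limited). The gripper opens to 88 mm and grips with 3 to 60 N. Pads are 19 mm wide; open, the fingers measure 130 mm over their backs; the gripper's body (78 mm by 193 mm) begins 47 mm behind the grasp point.
Start: joints at [-46.805, 20.546, 0.682, 0, -70.136, -16.507], TCP at [0.303, -0.603, 0.227] pointing down, gripper open.
Joint ranges: [-176.03, 176.03], [-82.01, 121.73], [-58.28, 71.71], [-173.87, 95.51], [-174.79, -0.11], [-173.66, 173.66]. Speed limits (degrees/s): [136.94, 136.94, 172.46, 180, 180, 180].

## Interface

Orientations are given as [roll, pitch, yaw] about the fixed x, y, z axes, in that order (R = Rz(yaw) Ry(pitch) Rx(roll)).
In Python, from plant import r, viewer, order gives the robot as it stands. The module is installed in compiled form; this text tells all that it offers.
- The arm moves only by the shell command python3 -m creep 'ROWS' [FORCE]. ROWS is JSON, a list of rows, each an object of numbers: "ax", "ay", "az": the turn, a rotation vector about the tool's x, y, z in degrees; "tx", "ty", "tz": the shift along the tool's x, y, z in m; "fingers": the finger opening in m, from 0 to 0.0876. A call has 1 to 5 rows; each row is the pose to reach, as a shift and turn from the pose commanded when the call began, along the tool's axes at that moment; what a row does not reach only later rows make up. A row lasts 1/10 s, in which the tool goes at most 50 mm and 8.59 degrees, less where a joint would pass 70% of its speed; a pose out of reach is approached as far as the arm can. A call with a gripper value outside its range is refused whole. The fingers move at their own pace and stop on an object; FORCE is the grip in N (left out, the last holds). Time passes only in rows, so rows that repeat a pose let the fingers close. It gives the time, the measured TCP pose, the force and the opening at its end, in the units of the state.
- r.get_state(): the state, without advancing time (a new reading comes with each control period).
- viewer.capture(name): name is "scene" or "top" or "wrist"; returns a dict with "pixels" (480x640x3 uint8, blue, green, red), "depth" (480x640 float32, m along the optical axis (not along the pixel's ray), 0 where there is no reading), "fx", "fy", "cx", "cy" (pixels), "k1" (the pictures are not rectified: a ray, as slopes to the right and down, at radius r is drawn at 1 + k1 r^2 times it, then the intrinsics apply), "rvec" (rotation vector, rad) and "tvec" (3), from world to camera coordinates, as OpenCV has them; the wrist camera has in their place "T_tool_cam" (4x4, takes a point from camera to tool coordinates, whose origin is the TCP and whose axes are the tool frame's). Camera axes: x right, y down, z forward; pixel columns grow to the right and rows downward; lengths in m; the calibration is good to about 2 mm. A picture is of the moment at which its call begins: read the wrist's pose just before it.
- order.close_job(): hands the job in, once; it reports no verdict.
The state is a dict: "time_s": time; "joints": joint angles; "qd": joint speeds; "joint_torque": joint torques, N m; "tcp_pos": TCP position; "eef_rot": TCP orientation; "contact_force": force on the tool from outside, world axes, zero at the start; "moment": the same for the moment, N m; "gripper_width": finger opening in m.
Only numpy, scipy, OpenCV 4.12 (cv2) and the standard library are available. Lean on these libraries where they do the work, as an engineer would, in place of code of your own. Each camera call takes 0.05 s, during which the arm holds its last target.

## Working session

There is one attempt and no reset: what is moved stays moved. The work goes in short steps, Python scripts to look and compute and a shell command to move; the robot and the scene stay as the last step left them, time stands still between calls to the robot, and variables do not carry over. Pictures are saved under pics/ and viewed, and the job is handed in when it is done.

```bash
mkdir -p pics; ls; cat > h.py <<'E'
import numpy as np, cv2
from scipy.spatial.transform import Rotation as Rn
from plant import r, viewer, order
def Ttool(s=None):
    s=s or r.get_state(); T=np.eye(4); T[:3,:3]=Rn.from_euler('xyz',s['eef_rot'],degrees=True).as_matrix(); T[:3,3]=s['tcp_pos']; return T
def cap(name,fn=None):
    T=Ttool(); c=viewer.capture(name)
    if 'T_tool_cam' in c: c['Twc']=T@np.array(c['T_tool_cam'])
    else:
        M=np.eye(4); M[:3,:3]=cv2.Rodrigues(np.array(c['rvec'],float))[0]; M[:3,3]=np.ravel(c['tvec']); c['Twc']=np.linalg.inv(M)
    if fn: cv2.imwrite('pics/'+fn,c['pixels'])
    return c
def dirs(c,uv):
    K=np.array([[c['fx'],0,c['cx']],[0,c['fy'],c['cy']],[0,0,1]],float)
    p=cv2.undistortPoints(np.array(uv,float).reshape(-1,1,2),K,np.array([c['k1'],0,0,0],float)).reshape(-1,2)
    return np.c_[p,np.ones(len(p))]
def pts(c,uv):   # by depth
    uv=np.array(uv).reshape(-1,2); d=dirs(c,uv); z=c['depth'][uv[:,1].astype(int),uv[:,0].astype(int)]
    return (c['Twc'][:3,:3]@(d*z[:,None]).T).T+c['Twc'][:3,3]
def onz(c,uv,z):
    d=(c['Twc'][:3,:3]@dirs(c,uv).T).T; o=c['Twc'][:3,3]
    return o+d*((z-o[2])/d[:,2])[:,None]
def cloud(c):
    v,u=np.mgrid[0:480,0:640]; uv=np.c_[u.ravel(),v.ravel()]; return pts(c,uv).reshape(480,640,3)
def proj(c,P):
    M=np.linalg.inv(c['Twc']); K=np.array([[c['fx'],0,c['cx']],[0,c['fy'],c['cy']],[0,0,1]],float)
    return cv2.projectPoints(np.array(P,float).reshape(-1,1,3),cv2.Rodrigues(M[:3,:3])[0],M[:3,3],K,np.array([c['k1'],0,0,0],float))[0].reshape(-1,2)
E
python3 - <<'E'
from h import *
print(r.get_state(), r.hold_point_z)
for n in ['scene','top','wrist']:
    c=cap(n,n+'0.png'); print(n,c['Twc'].round(3).tolist(),c['fx'],c['k1'])
E
```

```text
pics
{'time_s': 0.0, 'joints': array([-4.68041681e+01,  2.05939825e+01,  6.34246460e-01, -2.07700284e-02,
       -7.01346726e+01, -1.65074808e+01]), 'qd': array([-0.03201916,  0.0522188 ,  0.03290134,  0.05906714, -0.10005254,
       -0.05756125]), 'joint_torque': array([-1.86363519e-03, -5.82711160e+01,  2.93043995e+01,  6.99663609e+00,
        7.02067206e-03, -1.62235733e-04]), 'tcp_pos': array([ 0.3029408 , -0.60266486,  0.22559547]), 'eef_rot': array([ 94.82429315,  89.90359287, 121.50557025]), 'contact_force': array([ 0.67565825,  0.07651642, -0.13254691]), 'moment': array([-0.01970741,  0.04838652,  0.02510282]), 'gripper_width': 0.08753825116680641} 0.0188
scene [[-0.701, 0.446, -0.557, 1.142], [0.713, 0.438, -0.547, 0.62], [0.001, -0.781, -0.625, 0.732], [0.0, 0.0, 0.0, 1.0]] 433.7979924215894 0.017978869902966547
top [[-0.014, -0.994, 0.108, 0.47], [-1.0, 0.014, -0.001, 0.026], [-0.0, -0.108, -0.994, 1.077], [0.0, 0.0, 0.0, 1.0]] 469.30004383136645 -0.041327581976292445
wrist [[-0.449, 0.863, 0.234, 0.24], [0.894, 0.432, 0.12, -0.635], [0.002, 0.263, -0.965, 0.384], [0.0, 0.0, 0.0, 1.0]] 376.25691521202106 -0.05823746356264038
```

View pics/scene0.png

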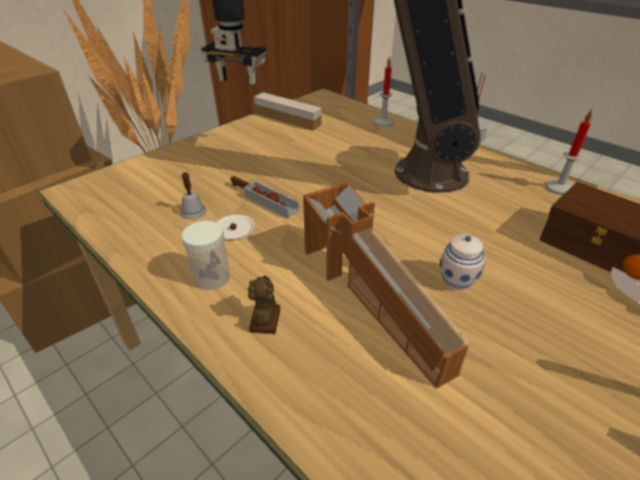

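View pics/top0.png

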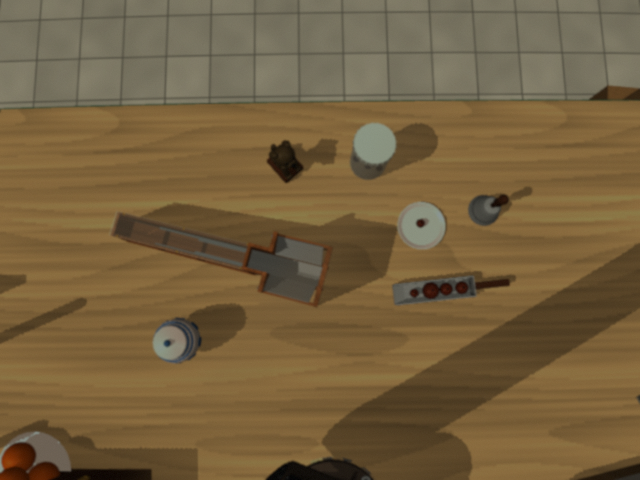

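View pics/wrist0.png

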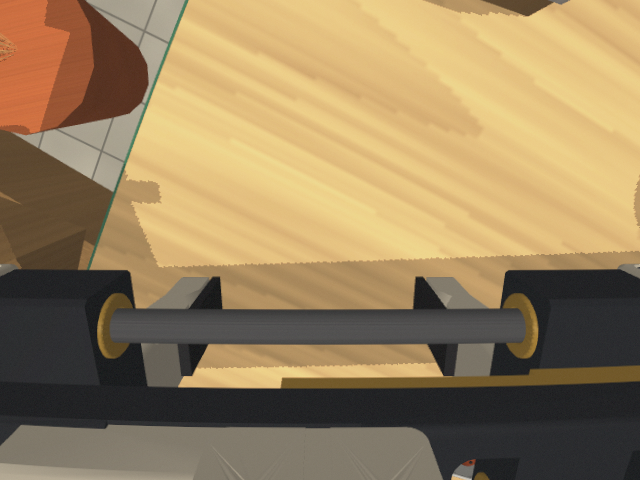

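```bash
python3 - <<'E'
from h import *
c=cap('top')
a=c['pixels'][190:320,230:530]; 
cv2.imwrite('pics/topcrop.png',cv2.resize(c['pixels'][190:320,380:530],(750,650)[:2] and (690,598),interpolation=cv2.INTER_CUBIC))
cv2.imwrite('pics/topcrop2.png',cv2.resize(c['pixels'][200:320,100:350],(800,384),interpolation=cv2.INTER_CUBIC))
X=cloud(c)
for n,uv in dict(lion=(284,160),can=(375,145),bell=(485,210),jar=(176,342),sauc=(421,240)).items():
    print(n,pts(c,[uv]).round(3),)
Z=X[:,:,2]
def blob(m,n):
    print(n,m.sum(),X[m].min(0).round(3),X[m].max(0).round(3))
for n,(u0,u1,v0,v1) in dict(lion=(255,310,130,190),can=(345,402,115,185),bell=(463,515,185,230),jar=(145,210,310,370)).items():
    m=np.zeros_like(Z,bool); m[v0:v1,u0:u1]=True; m&=Z>0.02
    blob(m,n)
# red beads
b=c['pixels'].astype(int); 
E
```

```text
lion [[0.764 0.092 0.111]]
can [[ 0.785 -0.098  0.139]]
bell [[ 0.661 -0.349  0.057]]
jar [[0.388 0.312 0.122]]
sauc [[ 0.603 -0.216  0.004]]
lion 711 [0.47  0.026 0.02 ] [0.816 0.133 1.077]
can 1924 [ 0.47 -0.14  0.02] [0.833 0.026 1.077]
bell 641 [ 0.47  -0.388  0.02 ] [0.699 0.026 1.077]
jar 1678 [0.34  0.026 0.023] [0.47  0.368 1.077]
```

View pics/topcrop.png

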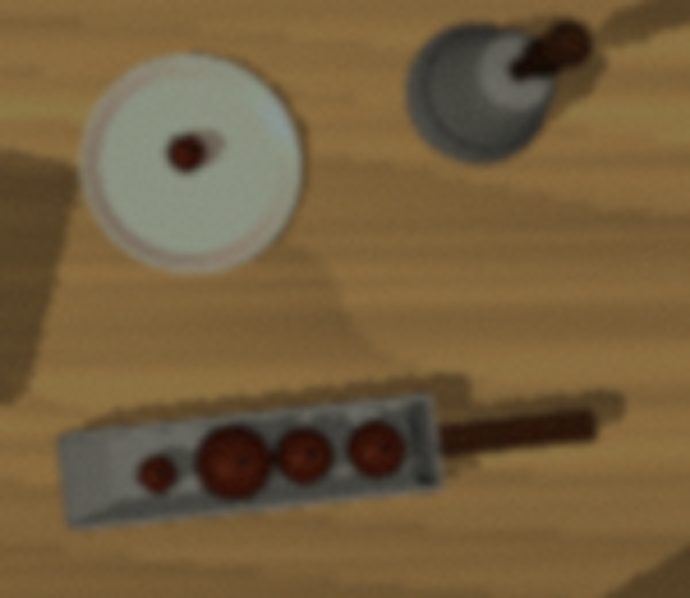

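View pics/topcrop2.png

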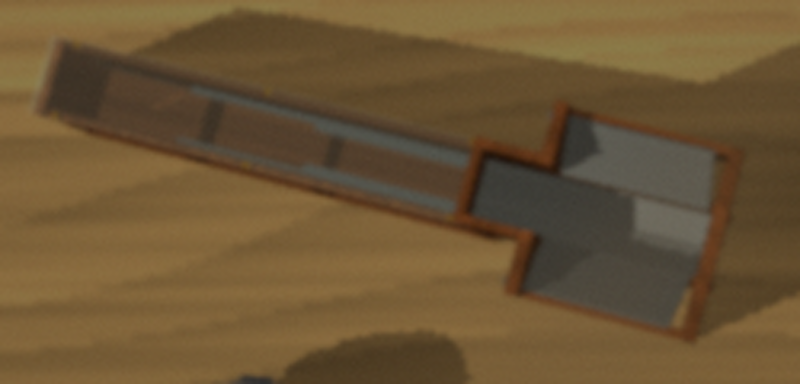

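```bash
cat > meas.py <<'E'
from h import *
c=cap('top')
f2=lambda x,y:(100+x/3.2-.5+.16,200+y/3.2-.34)
f1=lambda x,y:(380+x/4.6-.4,190+y/4.6-.4)
g=lambda p,z:onz(c,[p],z)[0][:2]
B1,B2=g(f2(742,150),.178),g(f2(693,342),.178)
F1,F2=g(f2(560,103),.184),g(f2(512,290),.184)
print('back',B1,B2,np.linalg.norm(B1-B2),'front',F1,F2,np.linalg.norm(F1-F2))
d=(F1+F2-B1-B2)/2; print('yaw',np.degrees(np.arctan2(d[1],d[0])),np.linalg.norm(d), 'board normal yaw',np.degrees(np.arctan2(*(B1-B2)[::-1]))+90)
L1,L2=g(f2(45,42),.10),g(f2(36,110),.10)
d2=(L1+L2-B1-B2)/2; print('long',np.degrees(np.arctan2(d2[1],d2[0])),np.linalg.norm(d2),np.linalg.norm(L1-L2))
S=[g(f1(*p),.034) for p in [(432,395),(440,490),(68,528),(58,435)]]; H=g(f1(597,424),.032)
print('scoop',S,[np.linalg.norm(S[i]-S[i-1]) for i in range(4)],'hend',H)
m=(S[2]+S[3])/2; b=(S[0]+S[1])/2; d=m-b; print('yaw',np.degrees(np.arctan2(d[1],d[0])),np.degrees(np.arctan2(*(m-H)[::-1])),np.linalg.norm(d),np.linalg.norm(m-H))
print('saucer',g(f1(190,163),.009))
for n,p,z in [('s',(186,153),.013),('1s',(158,473),.013),('L',(234,463),.022),('m',(305,455),.0175),('m',(376,448),.0175)]: print(n,g(f1(*p),z))
X=cloud(c)
for p in [(421,223),(414,293),(431,290),(446,289),(461,287),(495,285),(298,290),(293,250)]: print(p,X[p[1],p[0]].round(3))
E
python3 meas.py
```

```text
back [ 0.57074495 -0.00321733] [0.45627468 0.0279499 ] 0.11863742654837514 front [0.60007323 0.10580839] [0.48849455 0.13485295] 0.1152969549379713
yaw 74.09037550934289 0.11226464885396491 board normal yaw 74.76908013104435
long 74.68255951939861 0.4628777530583779 0.04583724189658476
scoop [array([ 0.5173538 , -0.32383141]), array([ 0.4714099 , -0.32551416]), array([ 0.45621609, -0.14460509]), array([ 0.50090342, -0.14114746])] [np.float64(0.18342311754772203), np.float64(0.045974707161217085), np.float64(0.18154597782205117), np.float64(0.044820896656882686)] hend [ 0.50201791 -0.40495315]
yaw 94.97402802930156 95.11483843317951 0.1824837219129971 0.26312463060107216
saucer [ 0.63666606 -0.21580525]
s [ 0.64112249 -0.21309151]
1s [ 0.48210883 -0.19324255]
L [ 0.48626377 -0.22880596]
m [ 0.48967407 -0.26507211]
m [ 0.49252221 -0.30033523]
(421, 223) [ 0.639 -0.213  0.022]
(414, 293) [ 0.481 -0.191  0.022]
(431, 290) [ 0.487 -0.226  0.039]
(446, 289) [ 0.488 -0.261  0.031]
(461, 287) [ 0.492 -0.296  0.031]
(495, 285) [ 0.495 -0.371  0.035]
(298, 290) [0.489 0.063 0.16 ]
(293, 250) [0.568 0.073 0.151]
```

```bash
cat >> h.py <<'E'
def tgt(P,yaw,dip=0):
    """tool pose: tool x down, scoop-forward dir at yaw deg; dip = mouth down deg. Returns T with tool z ~ +/- scoop x, sign nearest current."""
    f=np.array([np.cos(np.radians(yaw)),np.sin(np.radians(yaw)),0]); l=np.array([-f[1],f[0],0]); 
    Rd=Rn.from_rotvec(l*np.radians(dip)).as_matrix()
    x=np.array([0,0,-1.]); best=None; R0=Ttool()[:3,:3]
    for s in (1,-1):
        y=s*l; z=np.cross(x,y); R=Rd@np.c_[x,y,z]
        a=Rn.from_matrix(R0.T@R).magnitude()
        if best is None or a<best[0]: best=(a,R)
    T=np.eye(4); T[:3,:3]=best[1]; T[:3,3]=P; return T
def rows(T,T0=None):
    T0=Ttool() if T0 is None else T0
    D=np.linalg.inv(T0)@T
    a=Rn.from_matrix(D[:3,:3]).as_rotvec(degrees=True); t=D[:3,3]
    print('ax %.2f ay %.2f az %.2f tx %.4f ty %.4f tz %.4f'%(*a,*t))
E
python3 - <<'E'
from h import *
print(Ttool().round(3))
rows(tgt([.641,-.213,.12],90))
E
```

```text
[[-0.    -0.449  0.893  0.303]
 [ 0.001  0.893  0.449 -0.603]
 [-1.     0.001 -0.     0.226]
 [ 0.     0.     0.     1.   ]]
ax -63.32 ay 0.02 az -0.05 tx 0.1062 ty 0.1965 tz 0.4771
```

```bash
python3 -m creep '[{"ax":-8.5,"ty":0.018,"tz":0.0435,"fingers":0.04},{"ax":-17,"ty":0.036,"tz":0.087,"fingers":0.04},{"ax":-25.5,"ty":0.054,"tz":0.13,"fingers":0.04},{"ax":-34,"ty":0.072,"tz":0.174,"fingers":0.04},{"ax":-42.5,"ty":0.09,"tz":0.217,"fingers":0.04}]' 60; python3 - <<'E'
from h import *
rows(tgt([.641,-.213,.12],90))
E
```

```text
ax -63.32 ay 0.02 az -0.05 tx 0.1062 ty 0.1965 tz 0.4771invalid input
```

```bash
python3 -m creep '[{"ax":-8.5,"ay":0,"az":0,"tx":0,"ty":0.018,"tz":0.0435,"fingers":0.04},{"ax":-17,"ay":0,"az":0,"tx":0,"ty":0.036,"tz":0.087,"fingers":0.04},{"ax":-25.5,"ay":0,"az":0,"tx":0,"ty":0.054,"tz":0.13,"fingers":0.04},{"ax":-34,"ay":0,"az":0,"tx":0,"ty":0.072,"tz":0.174,"fingers":0.04},{"ax":-42.5,"ay":0,"az":0,"tx":0,"ty":0.09,"tz":0.217,"fingers":0.04}]' ; python3 - <<'E'
from h import *
rows(tgt([.641,-.213,.12],90))
E
```

```text
time_s: 0.75
tcp_pos: [0.4575, -0.4236, 0.2266]
eef_rot: [-95.0, 90.0, -25.4]
contact_force: [0.5, -0.5, 0.5]
gripper_width: 0.0533
ax -20.47 ay -0.00 az 0.01 tx 0.1067 ty -0.0982 tz 0.2615
```

```bash
python3 -m creep '[{"ax":-7,"ay":0,"az":0,"tx":0,"ty":-0.017,"tz":0.0445,"fingers":0.036},{"ax":-14,"ay":0,"az":0,"tx":0,"ty":-0.034,"tz":0.089,"fingers":0.036},{"ax":-20.5,"ay":0,"az":0,"tx":0,"ty":-0.051,"tz":0.133,"fingers":0.036},{"ax":-20.5,"ay":0,"az":0,"tx":0,"ty":-0.068,"tz":0.178,"fingers":0.036},{"ax":-20.5,"ay":0,"az":0,"tx":0,"ty":-0.084,"tz":0.222,"fingers":0.036}]' ; python3 -m creep '[{"ax":0,"ay":0,"az":0,"tx":0.02,"ty":-0.006,"tz":0.036,"fingers":0.036},{"ax":0,"ay":0,"az":0,"tx":0.02,"ty":-0.0065,"tz":0.036,"fingers":0.036}]'; python3 - <<'E'
from h import *
rows(tgt([.641,-.213,.12],90))
c=cap('wrist','w1.png')
m=cap('top','t1.png')
E
```

```text
time_s: 1.25
tcp_pos: [0.6151, -0.2457, 0.2266]
eef_rot: [-93.1, 90.0, -3.4]
contact_force: [0.9, -0.9, -0.2]
gripper_width: 0.0359
time_s: 1.45
tcp_pos: [0.6206, -0.2071, 0.2035]
eef_rot: [65.8, 89.8, 155.7]
contact_force: [0.3, -0.2, -1.5]
gripper_width: 0.036
ax -0.11 ay 0.10 az -0.22 tx 0.0834 ty -0.0207 tz -0.0060
```

View pics/w1.png

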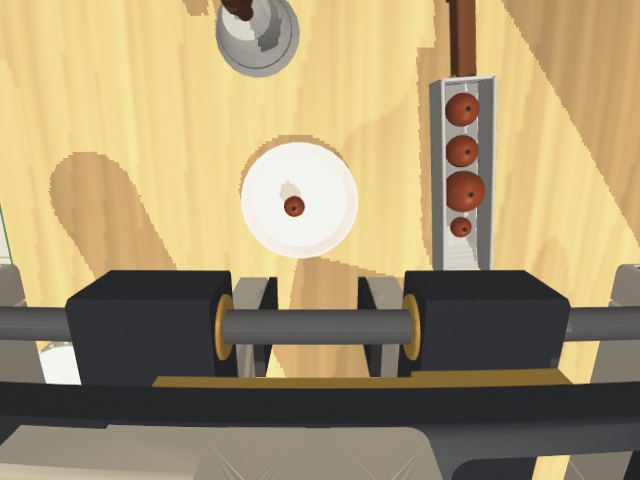

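```bash
python3 - <<'E'
from h import *
c=cap('wrist')
print(onz(c,[(294,206)],.013),onz(c,[(299,200)],.009))
b=c['pixels'].astype(int); X=cloud(c)
m=(b[:,:,2]>b[:,:,1]*1.8)&(b[:,:,2]>60); m[250:]=0; m[:,:430]=0; m[:85]=0
n,l,st,ce=cv2.connectedComponentsWithStats(m.astype(np.uint8))
for i in range(1,n):
    if st[i,4]>100: print(st[i],onz(c,[ce[i]],.0175))
# scoop handle axis & corners
for q in [(463,20),(462,60)]: print(q,pts(c,[q]).round(4))
print(onz(c,[(441,80),(496,76)],.034))
print(Ttool())
E
```

```text
[[ 0.64201955 -0.21691807  0.013     ]] [[ 0.63738355 -0.22196497  0.009     ]]
[445  98  33  32 808] [[ 0.49185544 -0.3008977   0.0175    ]]
[446 140  31  31 742] [[ 0.48907081 -0.26472604  0.0175    ]]
[ 446  175   37   40 1204] [[ 0.48354662 -0.22839825  0.0175    ]]
[450 221  20  19 281] [[ 0.48358087 -0.19421314  0.0175    ]]
(463, 20) [[ 0.5008 -0.3739  0.0314]]
(462, 60) [[ 0.5004 -0.3426  0.0342]]
[[ 0.51688225 -0.32669592  0.034     ]
 [ 0.47047419 -0.33063119  0.034     ]]
[[-2.51502672e-04 -9.99989339e-01  4.61070122e-03  6.20747469e-01]
 [-3.57416218e-04  4.61079096e-03  9.99989306e-01 -2.11590622e-01]
 [-9.99999905e-01  2.49852043e-04 -3.58572034e-04  2.06655420e-01]
 [ 0.00000000e+00  0.00000000e+00  0.00000000e+00  1.00000000e+00]]
```

```bash
python3 -m creep '[{"ax":0,"ay":0,"az":0,"tx":0.04,"ty":-0.0205,"tz":-0.004,"fingers":0.036},{"ax":0,"ay":0,"az":0,"tx":0.08,"ty":-0.0205,"tz":-0.004,"fingers":0.036},{"ax":0,"ay":0,"az":0,"tx":0.12,"ty":-0.0205,"tz":-0.004,"fingers":0.036},{"ax":0,"ay":0,"az":0,"tx":0.15,"ty":-0.0205,"tz":-0.004,"fingers":0.036},{"ax":0,"ay":0,"az":0,"tx":0.15,"ty":-0.0205,"tz":-0.004,"fingers":0.036}]' ; python3 - <<'E'
from h import *
c=cap('wrist','w2.png'); print(r.get_state()['tcp_pos'])
rows(tgt([.6415,-.2155,.0065],90))
E
```

```text
time_s: 2.1
tcp_pos: [0.6378, -0.2168, 0.0524]
eef_rot: [82.5, 89.6, 172.1]
contact_force: [-1.1, -1.2, -1.2]
gripper_width: 0.0356
[ 0.63979092 -0.21700815  0.05541485]
ax -0.40 ay -0.00 az -0.20 tx 0.0489 ty -0.0019 tz 0.0015
```

View pics/w2.png

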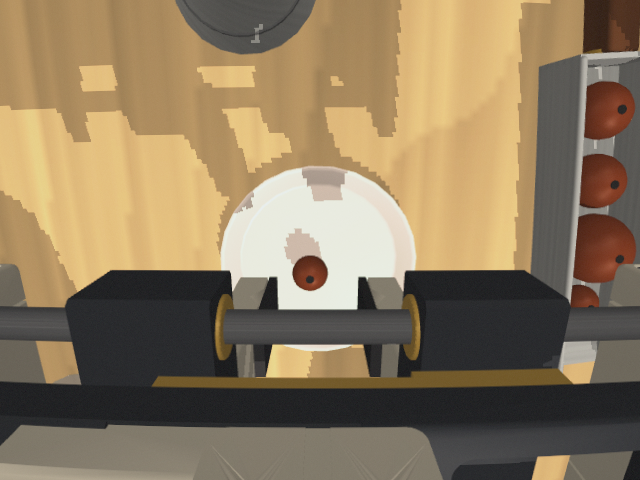

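```bash
python3 - <<'E'
from h import *
for i in range(4):
    s=r.get_state(); print(s['tcp_pos'],s['eef_rot'])
    c=cap('wrist'); print(onz(c,[(310,272.5)],.013), pts(c,[(345,230)]))
E
```

```text
[ 0.63979092 -0.21700815  0.05541485] [  91.34316462   89.80475489 -179.0592031 ]
[[ 0.64340586 -0.21264447  0.013     ]] [[ 0.62298223 -0.23468059  0.00228848]]
[ 0.64138316 -0.21705096  0.05751672] [-163.90703674   89.95980378  -74.27241899]
[[ 0.64519806 -0.21192179  0.013     ]] [[ 0.62459802 -0.23415891  0.00191289]]
[ 0.6423342  -0.21685873  0.05873087] [-107.98078429   89.84396249  -18.32160902]
[[ 0.64628543 -0.21127931  0.013     ]] [[ 0.62575168 -0.23419615  0.00393893]]
[ 0.64269899 -0.21665528  0.05924409] [-101.91425748   89.78117524  -12.24546155]
[[ 0.6467159  -0.21087947  0.013     ]] [[ 0.62604263 -0.23349867  0.00245693]]
```

```bash
cat >> h.py <<'E'
def red(c,roi):
    b=c['pixels'].astype(int); m=(b[:,:,2]>b[:,:,1]*1.8)&(b[:,:,2]>50); k=np.zeros_like(m); k[roi[2]:roi[3],roi[0]:roi[1]]=1
    n,l,st,ce=cv2.connectedComponentsWithStats((m&k).astype(np.uint8)); i=1+np.argmax(st[1:,4]); return ce[i],st[i]
E
python3 - <<'E'
from h import *
for i in range(2):
    s=r.get_state(); c=cap('wrist'); p,st=red(c,(250,370,230,300)); print(s['tcp_pos'],p,st,onz(c,[p],.013))
rows(tgt([.6415,-.2150,.0065],90))
E
```

```text
[ 0.64268743 -0.21637477  0.05931545] [319.         267.58186398] [303 252  33  33 794] [[ 0.64148918 -0.21355965  0.013     ]]
[ 0.64255205 -0.21615941  0.05913617] [318.63878327 267.35868188] [303 252  33  33 789] [[ 0.64155576 -0.21353776  0.013     ]]
ax -0.31 ay -0.02 az 0.19 tx 0.0523 ty 0.0009 tz 0.0010
```

```bash
python3 -m creep '[{"ax":0,"ay":0,"az":0,"tx":0.02,"ty":0.0005,"tz":0.0025,"fingers":0.036},{"ax":0,"ay":0,"az":0,"tx":0.035,"ty":0.0005,"tz":0.0025,"fingers":0.036},{"ax":0,"ay":0,"az":0,"tx":0.045,"ty":0.0005,"tz":0.0025,"fingers":0.036},{"ax":0,"ay":0,"az":0,"tx":0.0495,"ty":0.0005,"tz":0.0025,"fingers":0.036},{"ax":0,"ay":0,"az":0,"tx":0.0495,"ty":0.0005,"tz":0.0025,"fingers":0.036}]' ; python3 -m creep '[{"ax":0,"ay":0,"az":0,"tx":0,"ty":0,"tz":0,"fingers":0.036},{"ax":0,"ay":0,"az":0,"tx":0,"ty":0,"tz":0,"fingers":0.036}]'; python3 - <<'E'
from h import *
c=cap('scene'); cv2.imwrite('pics/s2.png',cv2.resize(c['pixels'][120:300,120:360],(800,600)))
c=cap('wrist','w3.png');print(r.get_state()['tcp_pos'])
E
```

```text
time_s: 2.95
tcp_pos: [0.6403, -0.2132, 0.0063]
eef_rot: [90.0, 89.9, 179.7]
contact_force: [0.7, -0.7, -0.2]
gripper_width: 0.0359
time_s: 3.15
tcp_pos: [0.6412, -0.2133, 0.0077]
eef_rot: [-99.8, 89.9, -10.1]
contact_force: [-0.2, 0.1, -0.2]
gripper_width: 0.0361
[ 0.64108458 -0.21325057  0.00768251]
```

View pics/s2.png

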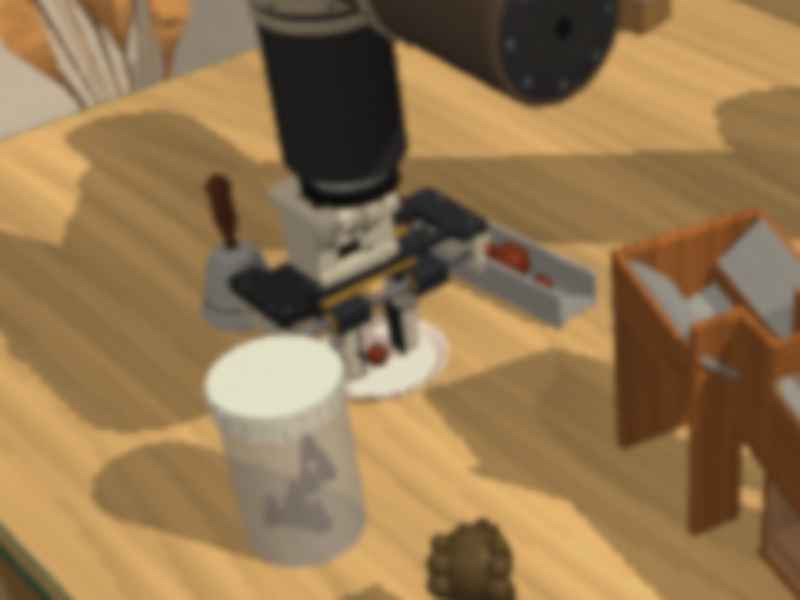

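View pics/w3.png

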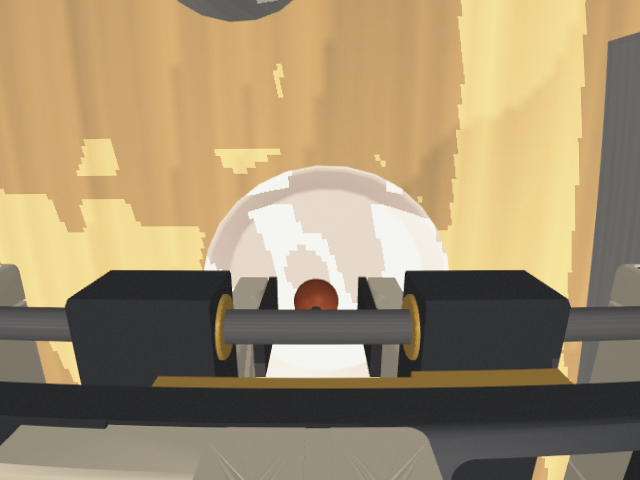

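```bash
python3 -m creep '[{"ax":0,"ay":0,"az":0,"tx":0,"ty":0,"tz":0,"fingers":0.028},{"ax":0,"ay":0,"az":0,"tx":0,"ty":0,"tz":0,"fingers":0.022},{"ax":0,"ay":0,"az":0,"tx":0,"ty":0,"tz":0,"fingers":0.01},{"ax":0,"ay":0,"az":0,"tx":0,"ty":0,"tz":0,"fingers":0.01},{"ax":0,"ay":0,"az":0,"tx":0,"ty":0,"tz":0,"fingers":0.01}]' 12; python3 -m creep '[{"ax":0,"ay":0,"az":0,"tx":-0.01,"ty":0,"tz":0,"fingers":0.01},{"ax":0,"ay":0,"az":0,"tx":-0.03,"ty":0,"tz":0,"fingers":0.01},{"ax":0,"ay":0,"az":0,"tx":-0.06,"ty":0,"tz":0,"fingers":0.01},{"ax":0,"ay":0,"az":0,"tx":-0.09,"ty":0,"tz":0,"fingers":0.01}]'; python3 - <<'E'
from h import *
c=cap('wrist','w4.png');print(r.get_state()['tcp_pos'])
E
```

```text
time_s: 3.75
tcp_pos: [0.6407, -0.2132, 0.0071]
eef_rot: [-111.6, 90.0, -21.9]
contact_force: [-0.2, -0.7, 0.5]
gripper_width: 0.0187
time_s: 4.15
tcp_pos: [0.6404, -0.2132, 0.0984]
eef_rot: [97.6, 90.0, -172.7]
contact_force: [-0.2, -0.2, 0.1]
gripper_width: 0.0184
[ 0.64345753 -0.21396115  0.10471885]
```

View pics/w4.png

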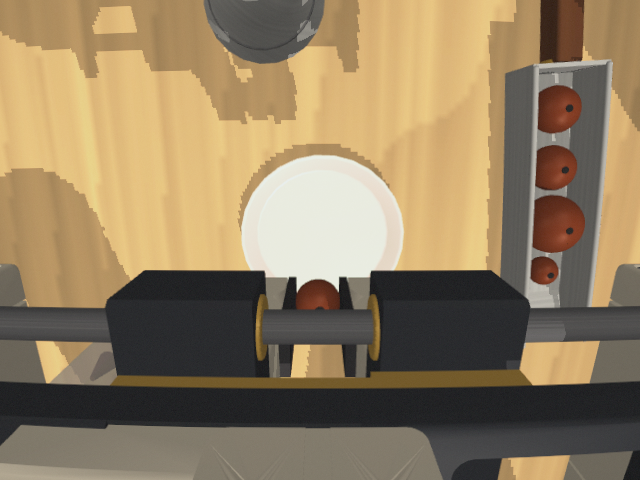

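```bash
python3 -m creep '[{"ax":0,"ay":0,"az":0,"tx":-0.045,"ty":0,"tz":0,"fingers":0.01},{"ax":0,"ay":0,"az":0,"tx":-0.09,"ty":0.01,"tz":0.02,"fingers":0.01},{"ax":3,"ay":0,"az":0,"tx":-0.12,"ty":0.024,"tz":0.055,"fingers":0.01},{"ax":6,"ay":0,"az":0,"tx":-0.14,"ty":0.04,"tz":0.095,"fingers":0.01},{"ax":9,"ay":0,"az":0,"tx":-0.14,"ty":0.058,"tz":0.14,"fingers":0.01}]'; python3 - <<'E'
from h import *
rows(tgt([.528,.065,.24],74.6))
E
```

```text
time_s: 4.7
tcp_pos: [0.5845, -0.0722, 0.2413]
eef_rot: [-78.4, 89.6, 2.1]
contact_force: [1.2, 1.5, -0.6]
gripper_width: 0.0189
ax 5.92 ay 0.10 az 0.37 tx 0.0010 ty 0.0783 tz 0.1260
```

```bash
python3 -m creep '[{"ax":3,"ay":0,"az":0,"tx":0,"ty":0.024,"tz":0.04,"fingers":0.01},{"ax":6,"ay":0,"az":0,"tx":0,"ty":0.048,"tz":0.08,"fingers":0.01},{"ax":6,"ay":0,"az":0,"tx":0,"ty":0.07,"tz":0.115,"fingers":0.01},{"ax":6,"ay":0,"az":0,"tx":0,"ty":0.076,"tz":0.124,"fingers":0.01},{"ax":6,"ay":0,"az":0,"tx":0,"ty":0.076,"tz":0.124,"fingers":0.01}]'; python3 -m creep '[{"ax":0,"ay":0,"az":0,"tx":0,"ty":0,"tz":0,"fingers":0.01},{"ax":0,"ay":0,"az":0,"tx":0,"ty":0,"tz":0,"fingers":0.01}]'; python3 - <<'E'
from h import *
c=cap('wrist','w5.png')
c=cap('scene'); cv2.imwrite('pics/s5.png',cv2.resize(c['pixels'][120:360,200:520],(800,600)))
rows(tgt([.528,.065,.24],74.6))
E
```

```text
time_s: 5.2
tcp_pos: [0.528, 0.0632, 0.238]
eef_rot: [-47.6, 89.9, 27.2]
contact_force: [0.4, 0.2, 0.8]
gripper_width: 0.0185
time_s: 5.4
tcp_pos: [0.5288, 0.0609, 0.2371]
eef_rot: [-164.2, 90.0, -89.6]
contact_force: [-0.0, 0.2, -0.6]
gripper_width: 0.0187
ax -0.00 ay -0.02 az -0.01 tx -0.0031 ty 0.0019 tz 0.0038
```

View pics/w5.png

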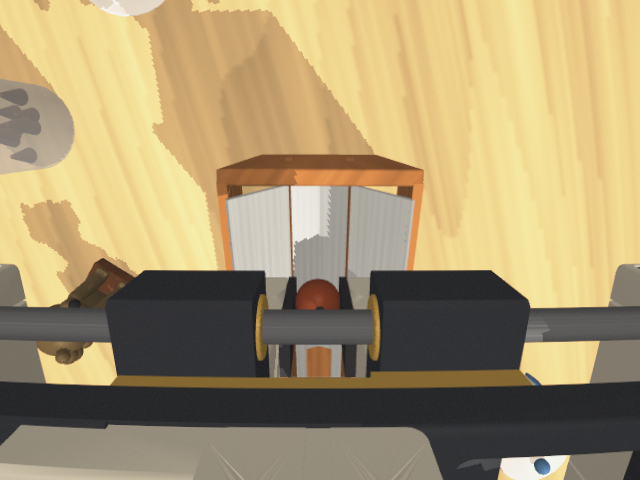

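View pics/s5.png

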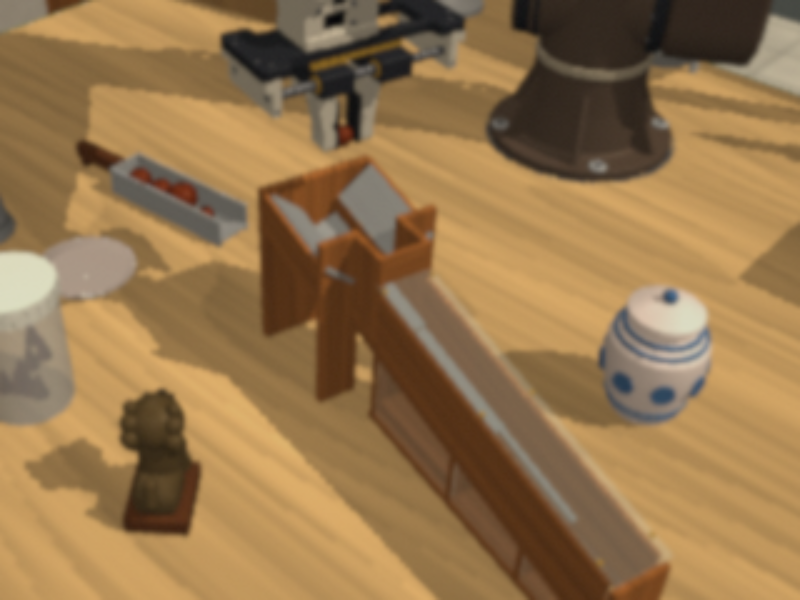

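The wrist view shows the hopper's back board from (218,170) to (422,170) and the channel centred at about (319,240), so the held bead at (318,300) is over the channel. I'll check the back-board position before lowering.

```bash
python3 - <<'E'
from h import *
s=r.get_state(); c=cap('wrist'); q=onz(c,[(218,171),(422,171),(220,185),(421,185)],.178); print(s['tcp_pos'],q.round(4), q[:2].mean(0), np.linalg.norm(q[0]-q[1]))
d=q[1]-q[0]; print(np.degrees(np.arctan2(d[1],d[0])))
rows(tgt([.528,.065,.137],74.6))
E
```

```text
[0.52882578 0.0608126  0.236921  ] [[ 0.5698 -0.0039  0.178 ]
 [ 0.4567  0.0273  0.178 ]
 [ 0.5713  0.0041  0.178 ]
 [ 0.4589  0.0351  0.178 ]] [0.51323698 0.01172525 0.178     ] 0.11727338772437855
164.58393879438486
ax -0.00 ay -0.02 az -0.02 tx 0.0999 ty 0.0018 tz 0.0038
```

```bash
python3 -m creep '[{"ax":0,"ay":0,"az":0,"tx":0.02,"ty":0.001,"tz":0.005,"fingers":0.01},{"ax":0,"ay":0,"az":0,"tx":0.045,"ty":0.001,"tz":0.005,"fingers":0.01},{"ax":0,"ay":0,"az":0,"tx":0.07,"ty":0.001,"tz":0.005,"fingers":0.01},{"ax":0,"ay":0,"az":0,"tx":0.09,"ty":0.001,"tz":0.005,"fingers":0.01},{"ax":0,"ay":0,"az":0,"tx":0.1,"ty":0.001,"tz":0.005,"fingers":0.01}]'; python3 -m creep '[{"ax":0,"ay":0,"az":0,"tx":0,"ty":0,"tz":0,"fingers":0.01},{"ax":0,"ay":0,"az":0,"tx":0,"ty":0,"tz":0,"fingers":0.01},{"ax":0,"ay":0,"az":0,"tx":0,"ty":0,"tz":0,"fingers":0.01}]'; python3 -m creep '[{"ax":0,"ay":0,"az":0,"tx":0,"ty":0,"tz":0,"fingers":0.024},{"ax":0,"ay":0,"az":0,"tx":0,"ty":0,"tz":0,"fingers":0.03},{"ax":0,"ay":0,"az":0,"tx":0,"ty":0,"tz":0,"fingers":0.03},{"ax":0,"ay":0,"az":0,"tx":-0.01,"ty":0,"tz":0,"fingers":0.03},{"ax":0,"ay":0,"az":0,"tx":-0.04,"ty":0,"tz":0,"fingers":0.03}]';python3 -m creep '[{"ax":0,"ay":0,"az":0,"tx":-0.045,"ty":0,"tz":0,"fingers":0.03},{"ax":0,"ay":0,"az":0,"tx":-0.08,"ty":0,"tz":0,"fingers":0.03}]'; python3 - <<'E'
from h import *
c=cap('wrist','w6.png')
c=cap('scene'); cv2.imwrite('pics/s6.png',cv2.resize(c['pixels'][120:360,200:520],(800,600)))
E
```

```text
time_s: 6.05
tcp_pos: [0.5299, 0.0656, 0.1414]
eef_rot: [-138.9, 89.8, -64.1]
contact_force: [-49.1, 7.4, 114.4]
gripper_width: 0.0182
time_s: 6.35
tcp_pos: [0.5296, 0.0657, 0.1421]
eef_rot: [-92.5, 89.8, -17.8]
contact_force: [-19.3, -0.3, 41.1]
gripper_width: 0.0176
time_s: 6.85
tcp_pos: [0.5275, 0.0658, 0.1758]
eef_rot: [122.9, 89.8, -162.5]
contact_force: [0.6, 0.4, -0.4]
gripper_width: 0.029
time_s: 7.05
tcp_pos: [0.5294, 0.0662, 0.2594]
eef_rot: [-82.1, 89.9, -7.4]
contact_force: [0.8, -0.0, -0.6]
gripper_width: 0.0298
```

View pics/w6.png

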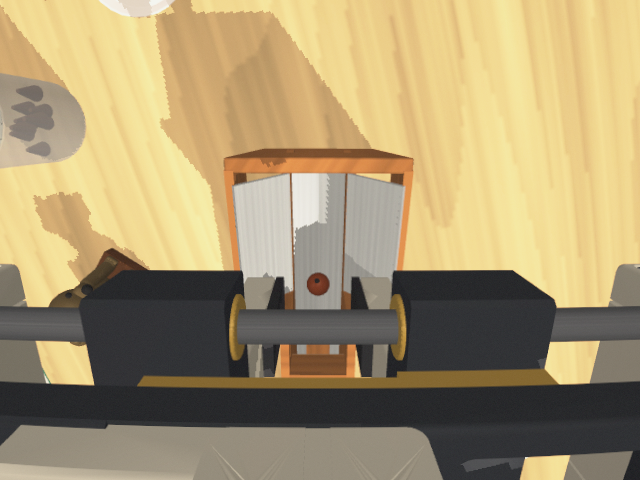

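View pics/s6.png

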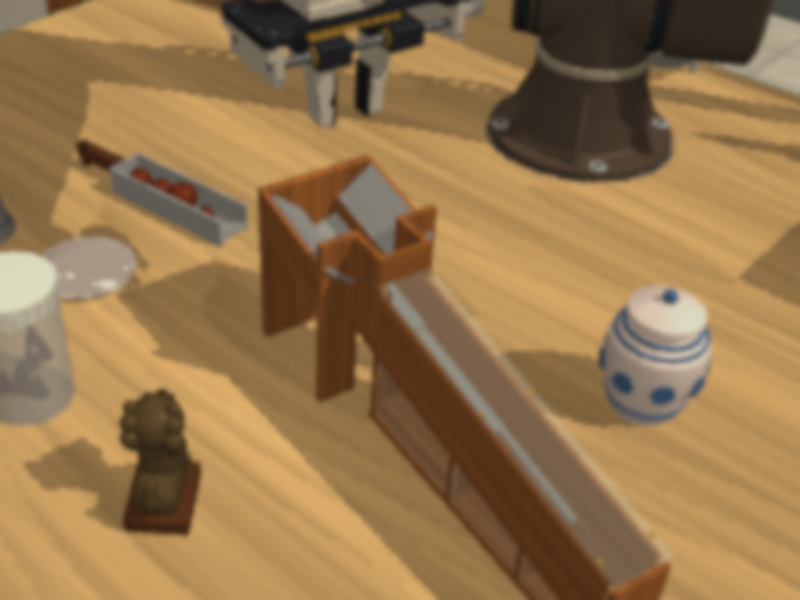

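```bash
python3 - <<'E'
from h import *
c=cap('wrist','w7.png'); print(red(c,(285,355,190,400)))
rows(tgt([.497,-.26,.22],95))
E
```

```text
(array([320.65734266, 303.9020979 ]), array([311, 299,  20,  10, 143], dtype=int32))
ax -20.36 ay 0.14 az 0.26 tx 0.0389 ty -0.0542 tz -0.3241
```

View pics/w7.png

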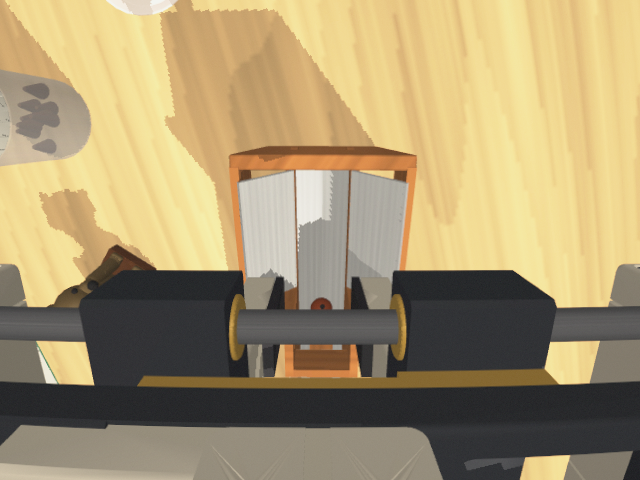

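The bead moved from (318,284) to (321,304), so it is rolling down the channel. Next is the scoop.

```bash
python3 -m creep '[{"ax":-5,"ay":0,"az":0,"tx":0,"ty":-0.007,"tz":-0.04,"fingers":0.06},{"ax":-10,"ay":0,"az":0,"tx":0,"ty":-0.0145,"tz":-0.086,"fingers":0.06},{"ax":-15,"ay":0,"az":0,"tx":0,"ty":-0.022,"tz":-0.132,"fingers":0.06},{"ax":-20,"ay":0,"az":0,"tx":0,"ty":-0.03,"tz":-0.178,"fingers":0.06},{"ax":-20,"ay":0,"az":0,"tx":0.01,"ty":-0.037,"tz":-0.224,"fingers":0.06}]'; python3 - <<'E'
from h import *
rows(tgt([.497,-.26,.22],95))
E
```

```text
time_s: 7.7
tcp_pos: [0.5052, -0.1611, 0.2471]
eef_rot: [-110.6, 89.9, -15.8]
contact_force: [0.5, 0.3, 0.4]
gripper_width: 0.0589
ax -0.15 ay -0.02 az 0.05 tx 0.0271 ty 0.0166 tz -0.0978
```

```bash
python3 -m creep '[{"ax":0,"ay":0,"az":0,"tx":0.01,"ty":0.007,"tz":-0.04,"fingers":0.06},{"ax":0,"ay":0,"az":0,"tx":0.02,"ty":0.014,"tz":-0.08,"fingers":0.06},{"ax":0,"ay":0,"az":0,"tx":0.027,"ty":0.0165,"tz":-0.095,"fingers":0.06},{"ax":0,"ay":0,"az":0,"tx":0.027,"ty":0.0165,"tz":-0.098,"fingers":0.06},{"ax":0,"ay":0,"az":0,"tx":0.027,"ty":0.0165,"tz":-0.098,"fingers":0.06}]'; python3 -m creep '[{"ax":0,"ay":0,"az":0,"tx":0,"ty":0,"tz":0,"fingers":0.06},{"ax":0,"ay":0,"az":0,"tx":0,"ty":0,"tz":0,"fingers":0.06},{"ax":0,"ay":0,"az":0,"tx":0,"ty":0,"tz":0,"fingers":0.06},{"ax":0,"ay":0,"az":0,"tx":0,"ty":0,"tz":0,"fingers":0.06}]'; python3 - <<'E'
from h import *
c=cap('wrist','w8.png'); print(r.get_state()['tcp_pos'])
t=cap('top'); cv2.imwrite('pics/t8.png',cv2.resize(t['pixels'][200:320,100:350],(800,384),interpolation=cv2.INTER_CUBIC))
E
```

```text
time_s: 8.2
tcp_pos: [0.4966, -0.2582, 0.2193]
eef_rot: [73.0, 89.9, 167.6]
contact_force: [0.4, -0.4, 0.6]
gripper_width: 0.0598
time_s: 8.6
tcp_pos: [0.4973, -0.2573, 0.2204]
eef_rot: [-97.4, 90.0, -2.6]
contact_force: [1.0, -0.0, -0.4]
gripper_width: 0.0599
[ 0.49720117 -0.25745254  0.22035738]
```

View pics/w8.png

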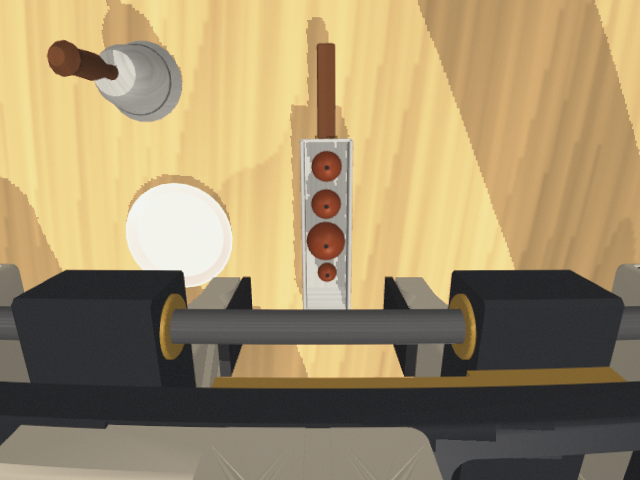

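View pics/t8.png

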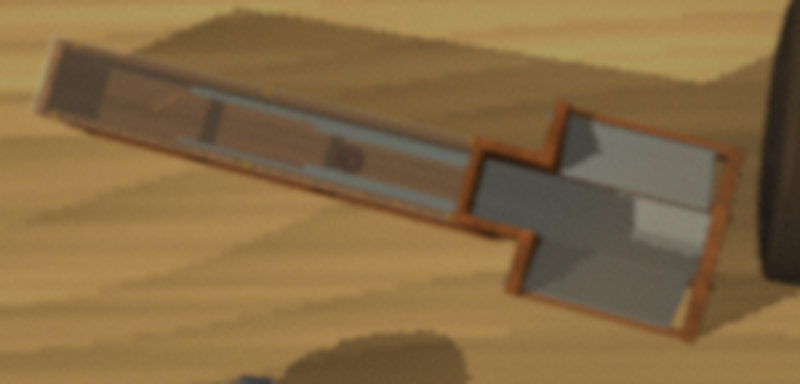

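The first bead shows at about (347,155), beside the first divider and on the small-bin side. In the wrist view the handle runs from (326,45) to (326,137).

```bash
python3 - <<'E'
from h import *
c=cap('wrist'); t=cap('top')
h=onz(c,[(326,45),(326.5,136)],.032); k=onz(c,[(302,140),(352,139.5)],.034)
print(h.round(4),k.round(4),k.mean(0).round(4)); d=h[1]-h[0]; print(np.degrees(np.arctan2(d[1],d[0])),np.linalg.norm(d))
d=k[1]-k[0]; print(np.degrees(np.arctan2(d[1],d[0])),np.linalg.norm(d))
p=onz(t,[(100+347/3.2-.34,200+157/3.2-.34)],.04)[0]
yaw=np.radians(74.6); f=np.array([np.cos(yaw),np.sin(yaw)]); o=np.array([.5134,.0122])+.225*f; q=p[:2]-o; print('grader frame bead',q@f, q@[-f[1],f[0]], 'origin',o)
rows(tgt([.497,-.356,.06],95))
E
```

```text
[[ 0.5014 -0.4038  0.032 ]
 [ 0.4943 -0.3285  0.032 ]] [[ 0.5158 -0.3233  0.034 ]
 [ 0.4715 -0.3274  0.034 ]] [ 0.4936 -0.3253  0.034 ]
95.3313479876308 0.07561396149891268
-174.69016910593467 0.04452654870354608
grader frame bead 0.040089662640831955 -0.0016094877386401817 origin [0.57315013 0.22912147]
ax -0.29 ay -0.00 az 0.01 tx 0.1602 ty 0.0082 tz -0.0979
```

```bash
python3 -m creep '[{"ax":0,"ay":0,"az":0,"tx":0.02,"ty":0.004,"tz":-0.045,"fingers":0.05},{"ax":0,"ay":0,"az":0,"tx":0.06,"ty":0.008,"tz":-0.09,"fingers":0.05},{"ax":0,"ay":0,"az":0,"tx":0.1,"ty":0.008,"tz":-0.098,"fingers":0.05},{"ax":0,"ay":0,"az":0,"tx":0.14,"ty":0.008,"tz":-0.098,"fingers":0.05},{"ax":0,"ay":0,"az":0,"tx":0.16,"ty":0.008,"tz":-0.098,"fingers":0.05}]'; python3 -m creep '[{"ax":0,"ay":0,"az":0,"tx":0,"ty":0,"tz":0,"fingers":0.05},{"ax":0,"ay":0,"az":0,"tx":0,"ty":0,"tz":0,"fingers":0.05},{"ax":0,"ay":0,"az":0,"tx":0,"ty":0,"tz":0,"fingers":0.05},{"ax":0,"ay":0,"az":0,"tx":0,"ty":0,"tz":0,"fingers":0.05}]'; python3 - <<'E'
from h import *
c=cap('wrist','w9.png'); print(r.get_state()['tcp_pos'])
rows(tgt([.497,-.356,.0045],95.2))
E
```

```text
time_s: 9.3
tcp_pos: [0.4946, -0.3562, 0.0559]
eef_rot: [60.7, 89.7, 155.3]
contact_force: [-0.1, 0.4, -0.0]
gripper_width: 0.0503
time_s: 9.7
tcp_pos: [0.4982, -0.3565, 0.062]
eef_rot: [-115.1, 89.8, -20.4]
contact_force: [0.0, 0.8, 0.3]
gripper_width: 0.0499
[ 0.4979991  -0.35645233  0.06176365]
ax -0.49 ay -0.07 az 0.15 tx 0.0573 ty 0.0011 tz 0.0006
```

View pics/w9.png

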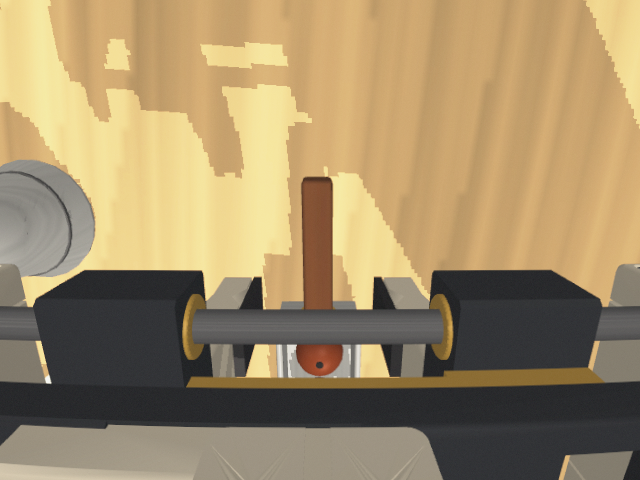

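```bash
python3 -m creep '[{"ax":0,"ay":0,"az":0,"tx":0.02,"ty":0.0005,"tz":0,"fingers":0.05},{"ax":0,"ay":0,"az":0,"tx":0.035,"ty":0.0005,"tz":0,"fingers":0.05},{"ax":0,"ay":0,"az":0,"tx":0.047,"ty":0.0005,"tz":0,"fingers":0.05},{"ax":0,"ay":0,"az":0,"tx":0.053,"ty":0.0005,"tz":0,"fingers":0.05},{"ax":0,"ay":0,"az":0,"tx":0.056,"ty":0.0005,"tz":0,"fingers":0.05}]'; python3 -m creep '[{"ax":0,"ay":0,"az":0,"tx":0,"ty":0,"tz":0,"fingers":0.036},{"ax":0,"ay":0,"az":0,"tx":0,"ty":0,"tz":0,"fingers":0.026},{"ax":0,"ay":0,"az":0,"tx":0,"ty":0,"tz":0,"fingers":0.02}]' 10; python3 -m creep '[{"ax":0,"ay":0,"az":0,"tx":0,"ty":0,"tz":0,"fingers":0.018},{"ax":0,"ay":0,"az":0,"tx":0,"ty":0,"tz":0,"fingers":0.016},{"ax":0,"ay":0,"az":0,"tx":0,"ty":0,"tz":0,"fingers":0.012},{"ax":0,"ay":0,"az":0,"tx":0,"ty":0,"tz":0,"fingers":0.005}]' 10;  python3 -m creep '[{"ax":0,"ay":0,"az":0,"tx":0,"ty":0,"tz":0,"fingers":0.0},{"ax":0,"ay":0,"az":0,"tx":0,"ty":0,"tz":0,"fingers":0},{"ax":0,"ay":0,"az":0,"tx":0,"ty":0,"tz":0,"fingers":0}]' 60; python3 - <<'E'
from h import *
c=cap('wrist','w10.png'); print(r.get_state()['tcp_pos'])
E
```

```text
time_s: 10.25
tcp_pos: [0.4966, -0.3563, 0.0039]
eef_rot: [92.5, 90.0, -172.8]
contact_force: [-0.2, 0.2, -0.1]
gripper_width: 0.0496
time_s: 10.55
tcp_pos: [0.4969, -0.3565, 0.0047]
eef_rot: [-117.2, 89.9, -22.5]
contact_force: [-1.1, -1.1, 0.2]
gripper_width: 0.0315
time_s: 10.95
tcp_pos: [0.4969, -0.3565, 0.0044]
eef_rot: [-119.0, 89.9, -24.3]
contact_force: [0.3, -0.2, 2.7]
gripper_width: 0.0156
time_s: 11.25
tcp_pos: [0.4969, -0.3565, 0.0044]
eef_rot: [-120.2, 90.0, -25.5]
contact_force: [1.1, 0.6, 3.9]
gripper_width: 0.0156
[ 0.49693302 -0.35646159  0.00438956]
```

View pics/w10.png

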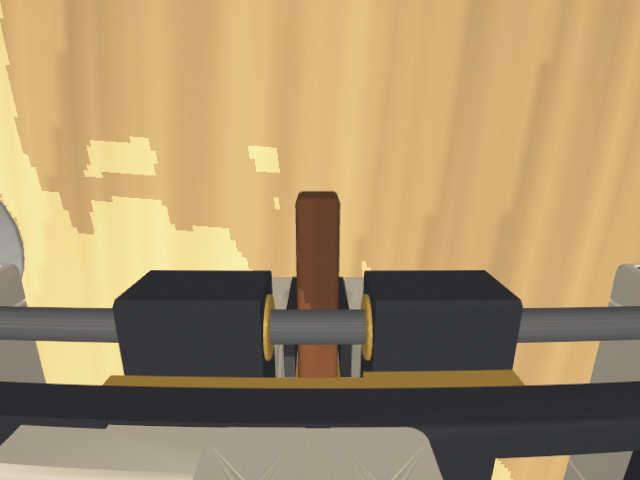

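```bash
python3 -m creep '[{"ax":0,"ay":0,"az":0,"tx":-0.003,"ty":0,"tz":0,"fingers":0},{"ax":0,"ay":-1,"az":0,"tx":-0.009,"ty":0,"tz":0,"fingers":0},{"ax":0,"ay":-2,"az":0,"tx":-0.018,"ty":0,"tz":0,"fingers":0},{"ax":0,"ay":-3.5,"az":0,"tx":-0.028,"ty":0,"tz":0,"fingers":0},{"ax":0,"ay":-5,"az":0,"tx":-0.038,"ty":0,"tz":0,"fingers":0}]'; python3 -m creep '[{"ax":0,"ay":0,"az":0,"tx":-0.01,"ty":0,"tz":0,"fingers":0},{"ax":0,"ay":0,"az":0,"tx":-0.01,"ty":0,"tz":0,"fingers":0}]';python3 - <<'E'
from h import *
c=cap('scene'); cv2.imwrite('pics/s11.png',cv2.resize(c['pixels'][120:300,120:360],(800,600)))
E
```

```text
time_s: 11.8
tcp_pos: [0.4953, -0.3556, 0.0414]
eef_rot: [1.4, 84.8, 96.1]
contact_force: [-0.3, 0.2, -3.5]
gripper_width: 0.0153
time_s: 12.0
tcp_pos: [0.4967, -0.3578, 0.0528]
eef_rot: [-0.6, 85.1, 94.1]
contact_force: [-0.0, -0.2, -3.5]
gripper_width: 0.0154
```

View pics/s11.png

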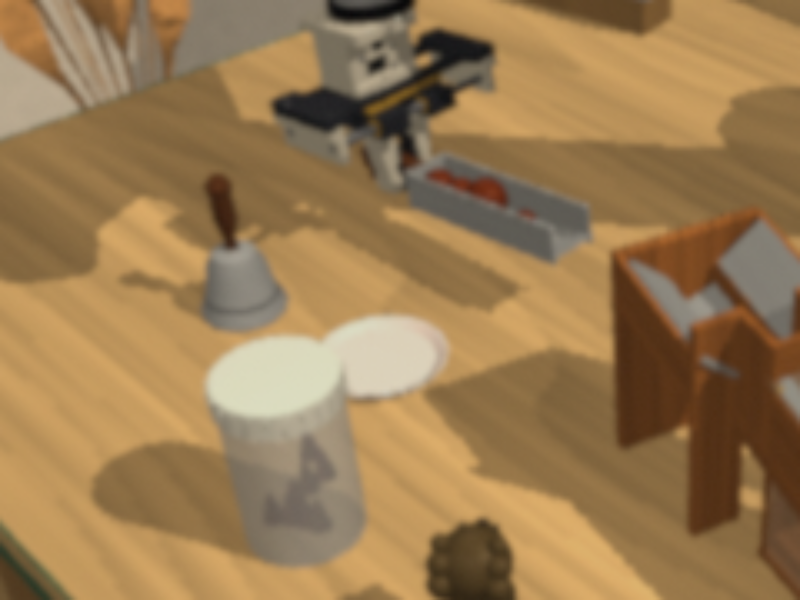

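```bash
cat >> h.py <<'E'
GF=np.array([.2656,.9641,0]); BK=np.array([.5134,.0122,0])
def pour(gx,zm,dip,yaw=74.6,lat=0):
    T=tgt([0,0,0],yaw,dip); f=np.array([np.cos(np.radians(yaw)),np.sin(np.radians(yaw)),0]); l=np.array([-f[1],f[0],0])
    Rs=Rn.from_rotvec(l*np.radians(dip)).as_matrix()@np.c_[f,l,[0,0,1]]
    m=BK+GF*(gx+.225)+l*lat; m[2]=zm; T[:3,3]=m-Rs@[.212,0,.0055]; return T
E
python3 -m creep '[{"ax":0,"ay":0,"az":0,"tx":-0.01,"ty":0,"tz":0,"fingers":0},{"ax":0,"ay":0,"az":0,"tx":-0.023,"ty":0,"tz":0,"fingers":0},{"ax":0,"ay":0,"az":0,"tx":-0.039,"ty":0,"tz":0,"fingers":0},{"ax":0,"ay":0,"az":0,"tx":-0.055,"ty":0,"tz":0,"fingers":0},{"ax":0,"ay":0,"az":0,"tx":-0.071,"ty":0,"tz":0,"fingers":0}]'; python3 -m creep '[{"ax":0,"ay":0,"az":0,"tx":-0.017,"ty":0,"tz":0,"fingers":0},{"ax":0,"ay":0,"az":0,"tx":-0.034,"ty":0,"tz":0,"fingers":0},{"ax":0,"ay":0,"az":0,"tx":-0.051,"ty":0,"tz":0,"fingers":0},{"ax":0,"ay":0,"az":0,"tx":-0.067,"ty":0,"tz":0,"fingers":0},{"ax":0,"ay":0,"az":0,"tx":-0.082,"ty":0,"tz":0,"fingers":0}]'; python3 -m creep '[{"ax":0,"ay":0,"az":0,"tx":-0.01,"ty":0,"tz":0.0,"fingers":0},{"ax":0,"ay":0,"az":0,"tx":-0.015,"ty":0,"tz":0.0,"fingers":0},{"ax":0,"ay":0,"az":0,"tx":-0.015,"ty":0,"tz":0,"fingers":0}]'; python3 - <<'E'
from h import *
print(r.get_state()['tcp_pos'])
T=pour(-.15,.22,-5); print(T[:3,3]); rows(T)
c=cap('scene'); cv2.imwrite('pics/s12.png',cv2.resize(c['pixels'][100:340,120:440],(800,600)))
E
```

```text
time_s: 12.55
tcp_pos: [0.4971, -0.3634, 0.1243]
eef_rot: [-0.2, 85.0, 94.5]
contact_force: [0.7, 0.1, -4.1]
gripper_width: 0.0154
time_s: 13.05
tcp_pos: [0.4976, -0.3705, 0.2062]
eef_rot: [-0.4, 85.0, 94.3]
contact_force: [1.3, 0.0, -3.6]
gripper_width: 0.0156
time_s: 13.35
tcp_pos: [0.4979, -0.3718, 0.2201]
eef_rot: [-0.6, 85.0, 94.1]
contact_force: [0.9, 0.9, -3.7]
gripper_width: 0.0153
[ 0.49793068 -0.37184674  0.22012205]
[ 0.47736363 -0.11864082  0.19604391]
ax 20.02 ay -0.02 az -1.69 tx 0.0460 ty -0.0002 tz 0.2510
```

View pics/s12.png

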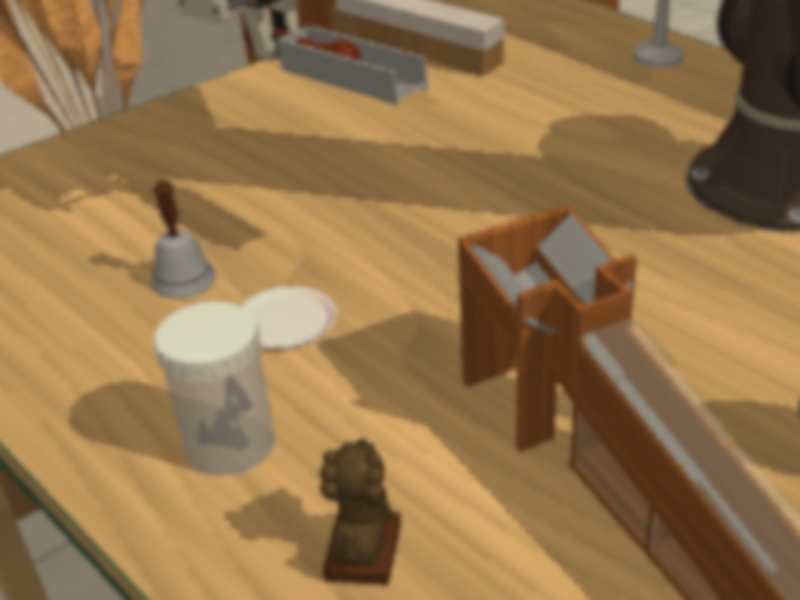

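```bash
python3 -m creep '[{"ax":0.5,"ay":0,"az":-0.05,"tx":0.001,"ty":0,"tz":0.007,"fingers":0},{"ax":1.5,"ay":0,"az":-0.15,"tx":0.003,"ty":0,"tz":0.018,"fingers":0},{"ax":2.5,"ay":0,"az":-0.25,"tx":0.006,"ty":0,"tz":0.032,"fingers":0},{"ax":4,"ay":0,"az":-0.35,"tx":0.009,"ty":0,"tz":0.048,"fingers":0},{"ax":5.5,"ay":0,"az":-0.45,"tx":0.012,"ty":0,"tz":0.064,"fingers":0}]'; python3 - <<'E'
from h import *
print(r.get_state()['tcp_pos'])
rows(pour(-.15,.22,-5))
E
```

```text
time_s: 13.9
tcp_pos: [0.4918, -0.306, 0.2119]
eef_rot: [1.4, 85.0, 90.5]
contact_force: [1.1, -0.0, -3.2]
gripper_width: 0.0158
[ 0.4918104  -0.30600949  0.21193924]
ax 14.40 ay 0.03 az -1.39 tx 0.0323 ty 0.0175 tz 0.1850
```

```bash
python3 -m creep '[{"ax":1.4,"ay":0,"az":-0.12,"tx":0.003,"ty":0.0015,"tz":0.016,"fingers":0},{"ax":2.8,"ay":0,"az":-0.24,"tx":0.006,"ty":0.003,"tz":0.033,"fingers":0},{"ax":4.2,"ay":0,"az":-0.36,"tx":0.009,"ty":0.0045,"tz":0.05,"fingers":0},{"ax":5.6,"ay":0,"az":-0.5,"tx":0.0115,"ty":0.006,"tz":0.067,"fingers":0},{"ax":7,"ay":0,"az":-0.64,"tx":0.0145,"ty":0.0075,"tz":0.084,"fingers":0}]'; python3 - <<'E'
from h import *
print(r.get_state()['tcp_pos'])
rows(pour(-.15,.22,-5))
E
```

```text
time_s: 14.4
tcp_pos: [0.4854, -0.2209, 0.2051]
eef_rot: [1.1, 85.0, 83.1]
contact_force: [-0.3, -0.1, -3.5]
gripper_width: 0.0157
[ 0.4854039  -0.22091956  0.20505815]
ax 7.42 ay 0.01 az -0.74 tx 0.0178 ty 0.0221 tz 0.0990
```

```bash
python3 -m creep '[{"ax":1.4,"ay":0,"az":-0.14,"tx":0.003,"ty":0.0035,"tz":0.017,"fingers":0},{"ax":2.8,"ay":0,"az":-0.28,"tx":0.006,"ty":0.007,"tz":0.033,"fingers":0},{"ax":4.2,"ay":0,"az":-0.42,"tx":0.009,"ty":0.0105,"tz":0.048,"fingers":0},{"ax":5.4,"ay":0,"az":-0.54,"tx":0.0115,"ty":0.014,"tz":0.063,"fingers":0},{"ax":6.5,"ay":0,"az":-0.65,"tx":0.014,"ty":0.017,"tz":0.077,"fingers":0}]'; python3 - <<'E'
from h import *
print(r.get_state()['tcp_pos'])
rows(pour(-.15,.22,-5))
E
```

```text
time_s: 14.9
tcp_pos: [0.479, -0.1415, 0.1978]
eef_rot: [0.2, 85.0, 75.8]
contact_force: [-0.0, -0.2, -3.0]
gripper_width: 0.0157
[ 0.47899262 -0.14154564  0.19783958]
ax 0.94 ay -0.01 az -0.10 tx 0.0037 ty 0.0073 tz 0.0215
```

```bash
python3 -m creep '[{"ax":0.5,"ay":0,"az":0,"tx":0.002,"ty":0.003,"tz":0.01,"fingers":0},{"ax":1,"ay":0,"az":-0.1,"tx":0.003,"ty":0.005,"tz":0.016,"fingers":0},{"ax":1,"ay":0,"az":-0.1,"tx":0.0035,"ty":0.007,"tz":0.02,"fingers":0},{"ax":1,"ay":0,"az":-0.1,"tx":0.0035,"ty":0.0072,"tz":0.021,"fingers":0}]';python3 -m creep '[{"ax":0,"ay":0,"az":0,"tx":0,"ty":0,"tz":0,"fingers":0},{"ax":0,"ay":0,"az":0,"tx":0,"ty":0,"tz":0,"fingers":0},{"ax":0,"ay":0,"az":0,"tx":0,"ty":0,"tz":0,"fingers":0}]'; python3 - <<'E'
from h import *
print(r.get_state()['tcp_pos'])
rows(pour(-.15,.22,-5)); rows(pour(-.15,.205,0)); 
t=cap('top'); cv2.imwrite('pics/t13.png',cv2.resize(t['pixels'][200:320,200:400],(800,480),interpolation=cv2.INTER_CUBIC))
c=cap('scene'); cv2.imwrite('pics/s13.png',cv2.resize(c['pixels'][130:310,200:440],(800,600)))
E
```

```text
time_s: 15.3
tcp_pos: [0.4779, -0.1199, 0.1968]
eef_rot: [-0.7, 85.0, 74.0]
contact_force: [-0.4, -0.1, -3.5]
gripper_width: 0.0159
time_s: 15.6
tcp_pos: [0.4784, -0.1206, 0.197]
eef_rot: [-1.0, 85.0, 73.6]
contact_force: [-1.3, 0.5, -4.3]
gripper_width: 0.0156
[ 0.47836238 -0.12059493  0.1969595 ]
ax -0.02 ay -0.00 az 0.09 tx 0.0011 ty 0.0015 tz 0.0015
ax -0.02 ay 5.00 az 0.09 tx -0.0025 ty 0.0015 tz 0.0006
```

View pics/s13.png

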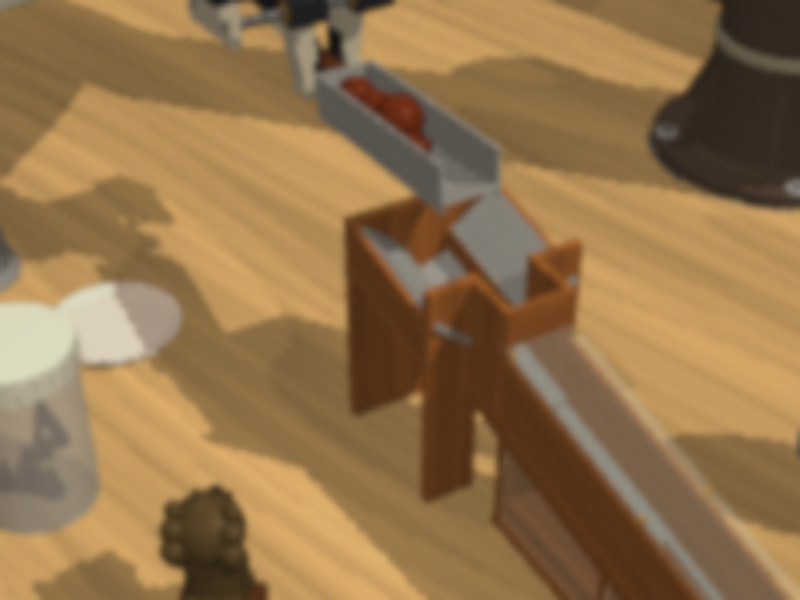

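View pics/t13.png

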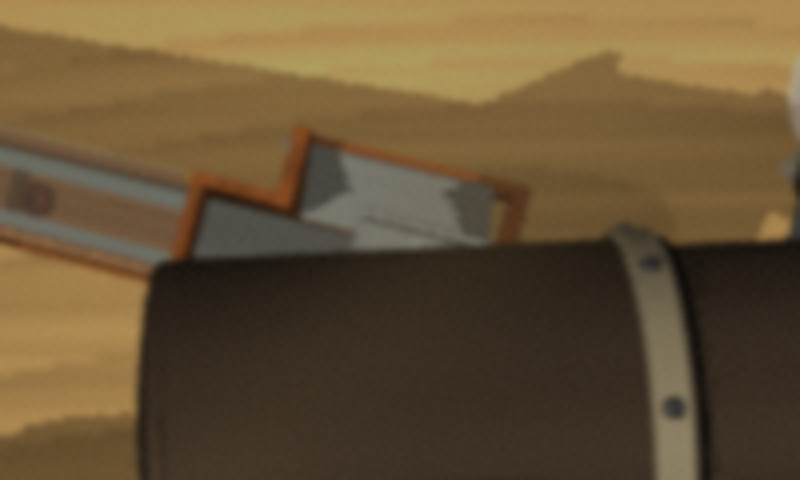

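```bash
cat >> h.py <<'E'
def overlay(fn,roi=(200,440,130,310)):
    T=Ttool(); c=cap('scene'); R=T[:3,:3]; f=R[:,2]*(1 if R[1,2]>0 else -1); u=-R[:,0]; l=np.cross(u,f)
    o=T[:3,3]+f*.112-u*.004
    S=lambda x,y,z:o+f*x+l*y+u*z
    P=[S(.1,.023,.034),S(.1,-.023,.034),S(-.08,-.023,.034),S(-.08,.023,.034),S(.1,.023,.0095),S(.1,-.023,.0095)]
    G=lambda x,y,z:BK+GF*(x+.225)+np.array([-GF[1],GF[0],0])*y+[0,0,z]
    Q=[G(-.225,.059,.178),G(-.225,-.059,.178),G(-.115,.059,.184),G(-.115,-.059,.184),G(.235,.02,.1),G(-.17,0,.113)]
    u0,u1,v0,v1=roi; k=800/(u1-u0); im=cv2.resize(c['pixels'][v0:v1,u0:u1],None,fx=k,fy=k,interpolation=cv2.INTER_CUBIC)
    for p in proj(c,P): cv2.circle(im,tuple(int(a) for a in ((p-[u0,v0]+.5)*k)),5,(0,255,0),1)
    for p in proj(c,Q): cv2.circle(im,tuple(int(a) for a in ((p-[u0,v0]+.5)*k)),5,(255,0,0),1)
    cv2.imwrite('pics/'+fn,im); print('mouth',S(.1,0,.0095).round(4))
E
python3 -c "
from h import *
overlay('o1.png')"
```

```text
mouth [0.5343 0.0826 0.2209]
```

View pics/o1.png

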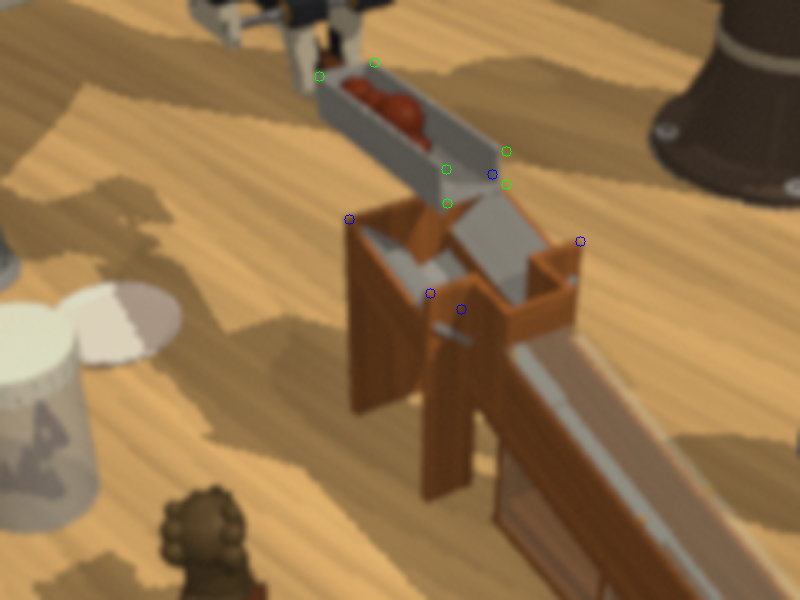

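```bash
python3 -m creep '[{"ax":0,"ay":1,"az":0,"tx":-0.001,"ty":0,"tz":0,"fingers":0},{"ax":0,"ay":2,"az":0,"tx":-0.003,"ty":0.0007,"tz":0,"fingers":0},{"ax":0,"ay":3,"az":0,"tx":-0.005,"ty":0.001,"tz":0,"fingers":0},{"ax":0,"ay":4,"az":0,"tx":-0.006,"ty":0.0015,"tz":0.001,"fingers":0},{"ax":0,"ay":5,"az":0,"tx":-0.007,"ty":0.0015,"tz":0.001,"fingers":0}]'; python3 -m creep '[{"ax":0,"ay":0,"az":0,"tx":0,"ty":0,"tz":0,"fingers":0},{"ax":0,"ay":0,"az":0,"tx":0,"ty":0,"tz":0,"fingers":0}]';python3 -c "
from h import *
rows(pour(-.15,.21,0))
T0=pour(-.15,.208,0)
for a,b in [(2,.208),(4,.203),(6,.20),(8,.197)]: rows(pour(-.15,b,a),T0)
overlay('o2.png')"
```

```text
time_s: 16.25
tcp_pos: [0.477, -0.1192, 0.2042]
eef_rot: [-125.9, 89.9, -51.3]
contact_force: [-0.5, -0.4, -3.5]
gripper_width: 0.0155
time_s: 16.45
tcp_pos: [0.4769, -0.1192, 0.204]
eef_rot: [-85.1, 89.9, -10.4]
contact_force: [-0.2, 0.6, -3.0]
gripper_width: 0.0155
ax 0.04 ay 0.01 az 0.08 tx -0.0005 ty -0.0003 tz -0.0007
ax 0.00 ay 2.00 az 0.00 tx -0.0074 ty 0.0000 tz -0.0001
ax -0.00 ay 4.00 az 0.00 tx -0.0098 ty -0.0000 tz 0.0001
ax 0.00 ay 6.00 az -0.00 tx -0.0142 ty 0.0000 tz 0.0006
ax 0.00 ay 8.00 az -0.00 tx -0.0186 ty 0.0000 tz 0.0013
mouth [0.5331 0.0853 0.2095]
```

View pics/o2.png

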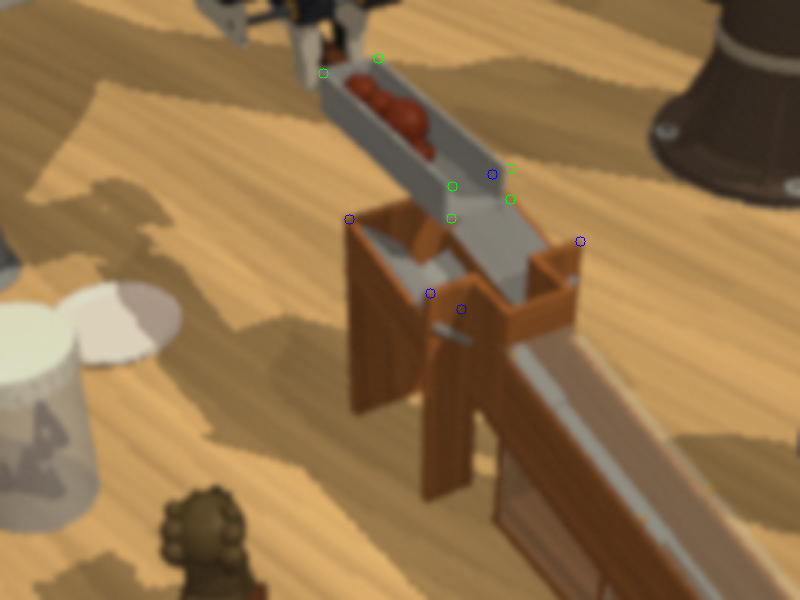

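```bash
python3 -m creep '[{"ax":0,"ay":0.5,"az":0,"tx":-0.002,"ty":0,"tz":0,"fingers":0},{"ax":0,"ay":1,"az":0,"tx":-0.004,"ty":0,"tz":0,"fingers":0},{"ax":0,"ay":1.5,"az":0,"tx":-0.006,"ty":0,"tz":0,"fingers":0},{"ax":0,"ay":2,"az":0,"tx":-0.0075,"ty":0,"tz":0,"fingers":0},{"ax":0,"ay":2,"az":0,"tx":-0.0075,"ty":0,"tz":0,"fingers":0}]'; python3 -m creep '[{"ax":0,"ay":0,"az":0,"tx":0,"ty":0,"tz":0,"fingers":0},{"ax":0,"ay":0,"az":0,"tx":0,"ty":0,"tz":0,"fingers":0},{"ax":0,"ay":0,"az":0,"tx":0,"ty":0,"tz":0,"fingers":0},{"ax":0,"ay":0,"az":0,"tx":0,"ty":0,"tz":0,"fingers":0},{"ax":0,"ay":0,"az":0,"tx":0,"ty":0,"tz":0,"fingers":0}]';python3 -c "
from h import *
overlay('o3.png')"
```

```text
time_s: 17.0
tcp_pos: [0.4771, -0.1194, 0.2118]
eef_rot: [-177.0, 88.0, -102.3]
contact_force: [0.7, 0.0, -3.5]
gripper_width: 0.016
time_s: 17.5
tcp_pos: [0.477, -0.1196, 0.2115]
eef_rot: [-177.5, 88.0, -102.9]
contact_force: [-0.2, -0.2, -2.8]
gripper_width: 0.0151
mouth [0.5333 0.0849 0.2096]
```

View pics/o3.png

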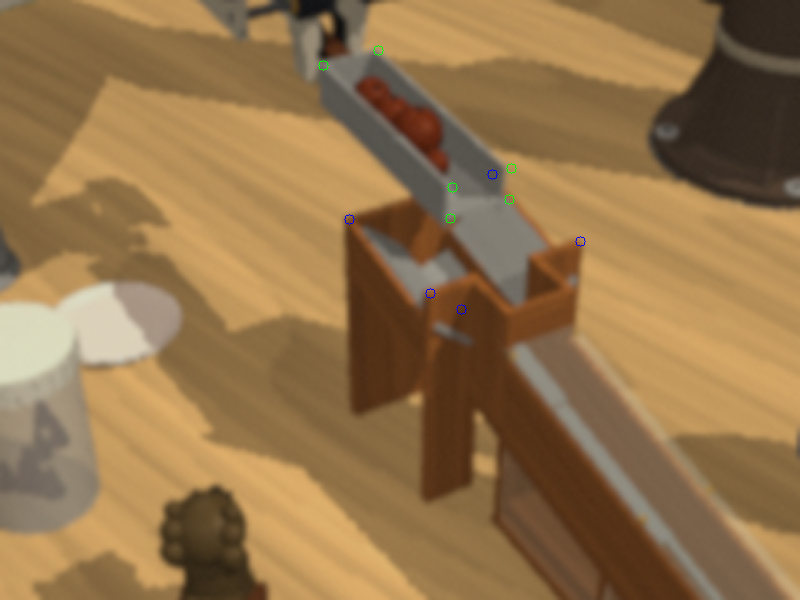

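```bash
python3 -m creep '[{"ax":0,"ay":0,"az":0,"tx":0,"ty":0,"tz":0,"fingers":0},{"ax":0,"ay":0,"az":0,"tx":0,"ty":0,"tz":0,"fingers":0},{"ax":0,"ay":0,"az":0,"tx":0,"ty":0,"tz":0,"fingers":0},{"ax":0,"ay":0,"az":0,"tx":0,"ty":0,"tz":0,"fingers":0},{"ax":0,"ay":0,"az":0,"tx":0,"ty":0,"tz":0,"fingers":0}]'; python3 -m creep '[{"ax":0,"ay":0.5,"az":0,"tx":-0.001,"ty":0,"tz":0,"fingers":0},{"ax":0,"ay":1,"az":0,"tx":-0.002,"ty":0,"tz":0,"fingers":0},{"ax":0,"ay":1.5,"az":0,"tx":-0.003,"ty":0,"tz":0,"fingers":0},{"ax":0,"ay":2,"az":0,"tx":-0.004,"ty":0,"tz":0,"fingers":0},{"ax":0,"ay":2,"az":0,"tx":-0.004,"ty":0,"tz":0,"fingers":0}]';python3 -c "
from h import *
overlay('o4.png')"
```

```text
time_s: 18.05
tcp_pos: [0.477, -0.1195, 0.2115]
eef_rot: [-177.4, 88.0, -102.8]
contact_force: [0.4, 0.1, -4.4]
gripper_width: 0.0155
time_s: 18.55
tcp_pos: [0.4771, -0.1192, 0.2156]
eef_rot: [-178.7, 86.0, -104.0]
contact_force: [-0.4, -0.0, -3.7]
gripper_width: 0.0155
mouth [0.5332 0.0851 0.2062]
```

View pics/o4.png

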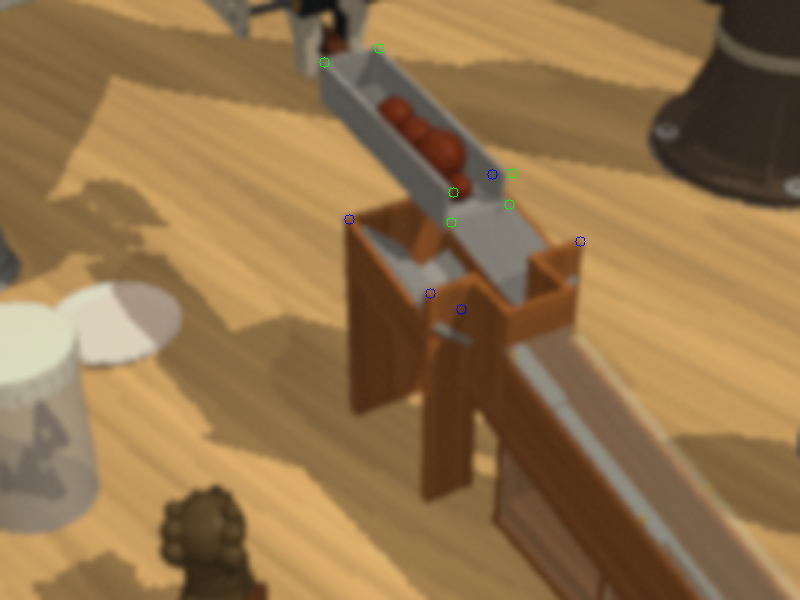

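```bash
python3 -m creep '[{"ax":0,"ay":0,"az":0,"tx":0,"ty":0,"tz":0,"fingers":0},{"ax":0,"ay":0,"az":0,"tx":0,"ty":0,"tz":0,"fingers":0},{"ax":0,"ay":0,"az":0,"tx":0,"ty":0,"tz":0,"fingers":0},{"ax":0,"ay":0,"az":0,"tx":0,"ty":0,"tz":0,"fingers":0}]'; python3 -c "
from h import *
overlay('o5.png')"
```

```text
time_s: 19.0
tcp_pos: [0.477, -0.1194, 0.2156]
eef_rot: [-178.7, 86.0, -104.1]
contact_force: [0.1, -0.1, -3.8]
gripper_width: 0.0155
mouth [0.5333 0.0848 0.2063]
```

View pics/o5.png

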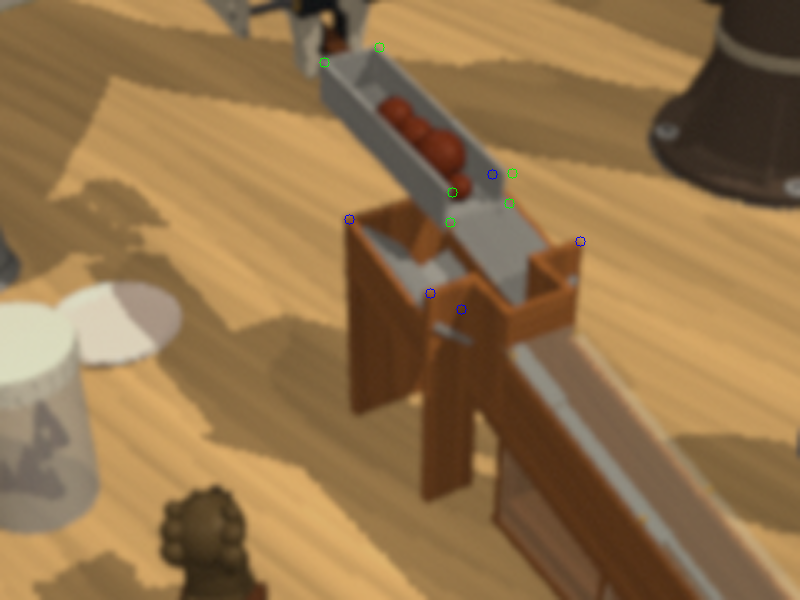

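```bash
python3 -m creep '[{"ax":0,"ay":0.7,"az":0,"tx":-0.001,"ty":0,"tz":0,"fingers":0},{"ax":0,"ay":1.4,"az":0,"tx":-0.002,"ty":0,"tz":0,"fingers":0},{"ax":0,"ay":2,"az":0,"tx":-0.004,"ty":0,"tz":0,"fingers":0},{"ax":0,"ay":2,"az":0,"tx":-0.004,"ty":0,"tz":0,"fingers":0},{"ax":0,"ay":2,"az":0,"tx":-0.004,"ty":0,"tz":0,"fingers":0}]'; python3 -c "
from h import *
overlay('o6.png')"
```

```text
time_s: 19.55
tcp_pos: [0.4771, -0.1189, 0.2195]
eef_rot: [-179.1, 84.0, -104.5]
contact_force: [-0.3, -0.0, -3.8]
gripper_width: 0.0154
mouth [0.5332 0.085  0.2028]
```

View pics/o6.png

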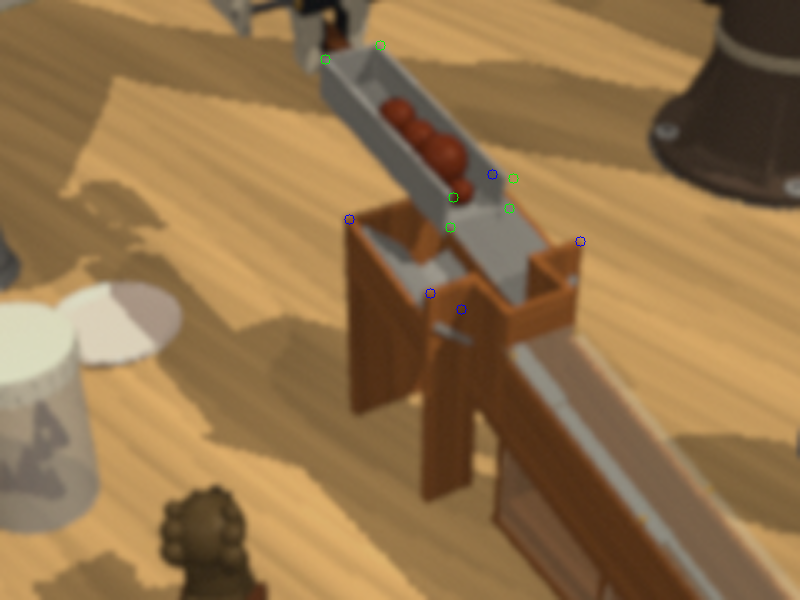

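```bash
python3 -m creep '[{"ax":0,"ay":0.7,"az":0,"tx":-0.001,"ty":0,"tz":0,"fingers":0},{"ax":0,"ay":1.4,"az":0,"tx":-0.002,"ty":0,"tz":0,"fingers":0},{"ax":0,"ay":2,"az":0,"tx":-0.003,"ty":0,"tz":0,"fingers":0},{"ax":0,"ay":2,"az":0,"tx":-0.003,"ty":0,"tz":0,"fingers":0},{"ax":0,"ay":2,"az":0,"tx":-0.003,"ty":0,"tz":0,"fingers":0}]'; python3 -c "
from h import *
overlay('o7.png')"
```

```text
time_s: 20.1
tcp_pos: [0.4771, -0.1187, 0.2225]
eef_rot: [-179.4, 82.0, -104.8]
contact_force: [0.4, 0.6, -3.7]
gripper_width: 0.0156
mouth [0.533  0.0845 0.1984]
```

View pics/o7.png

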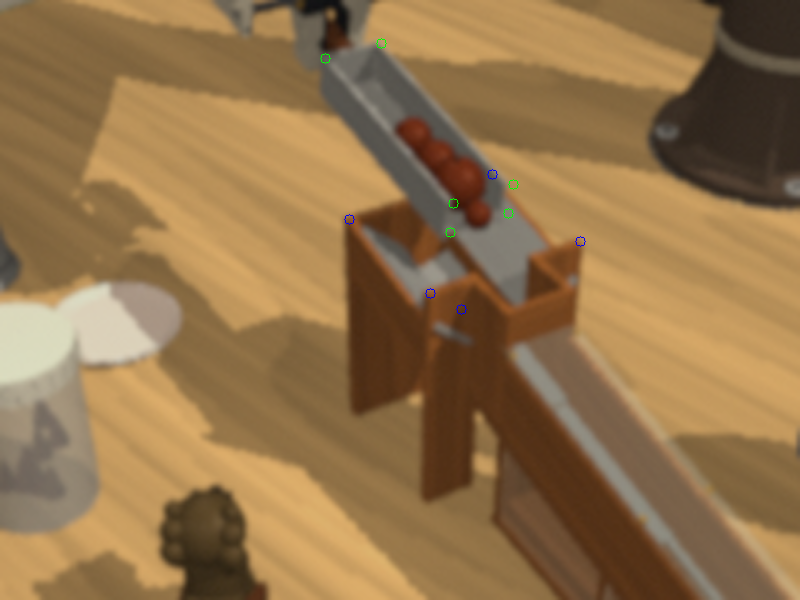

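```bash
python3 -m creep '[{"ax":0,"ay":-2,"az":0,"tx":0.002,"ty":0,"tz":0,"fingers":0},{"ax":0,"ay":-4,"az":0,"tx":0.004,"ty":0,"tz":0,"fingers":0}]'; python3 -c "
from h import *
overlay('o8.png')"
```

```text
time_s: 20.35
tcp_pos: [0.4771, -0.1191, 0.2184]
eef_rot: [-178.7, 86.1, -104.0]
contact_force: [0.2, 0.7, -3.4]
gripper_width: 0.0154
mouth [0.5332 0.0853 0.2094]
```

View pics/o8.png

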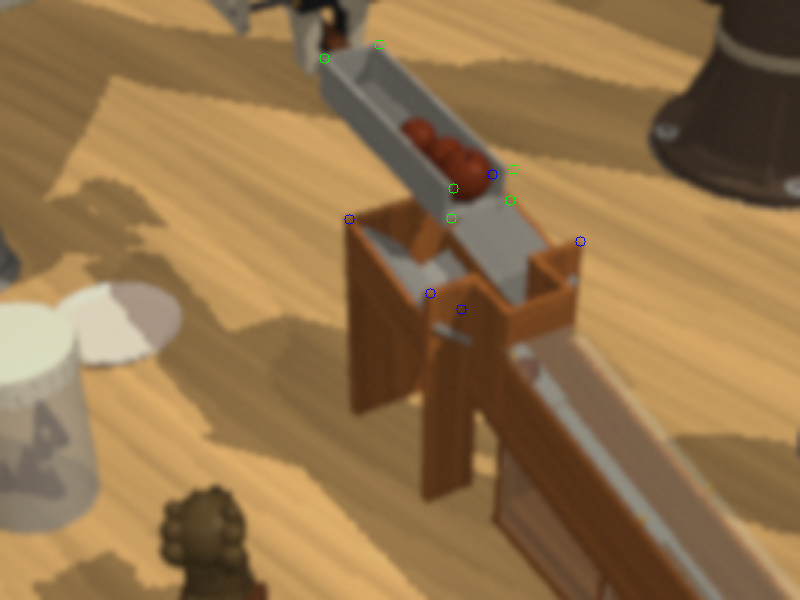

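```bash
python3 -m creep '[{"ax":0,"ay":0,"az":0,"tx":0,"ty":0,"tz":0,"fingers":0},{"ax":0,"ay":0,"az":0,"tx":0,"ty":0,"tz":0,"fingers":0},{"ax":0,"ay":0,"az":0,"tx":0,"ty":0,"tz":0,"fingers":0}]'; python3 -c "
from h import *
overlay('o9.png',(200,500,160,385))"
```

```text
time_s: 20.7
tcp_pos: [0.477, -0.1193, 0.2185]
eef_rot: [-178.8, 86.0, -104.2]
contact_force: [-0.4, -0.6, -3.9]
gripper_width: 0.0155
mouth [0.5332 0.085  0.2091]
```

View pics/o9.png

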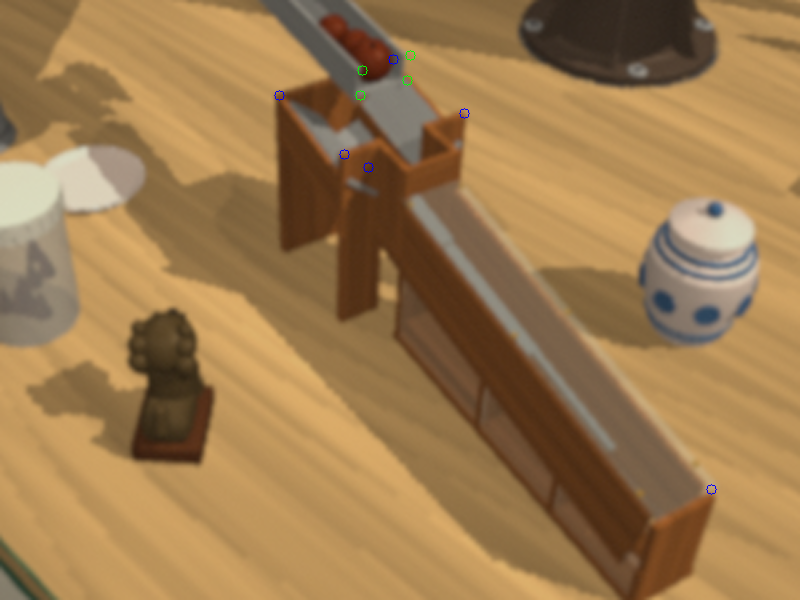

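```bash
python3 -c "
from h import *
c=cap('scene'); a=c['pixels'][240:400,340:480]; cv2.imwrite('pics/s14.png',cv2.resize(a,(525,600),interpolation=cv2.INTER_CUBIC))
t=cap('top'); cv2.imwrite('pics/t14.png',cv2.resize(t['pixels'][200:280,100:300],(800,320),interpolation=cv2.INTER_CUBIC))"
```

View pics/s14.png

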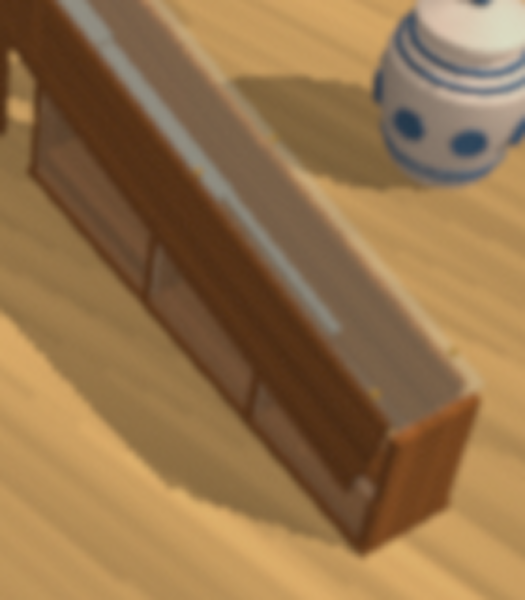

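View pics/t14.png

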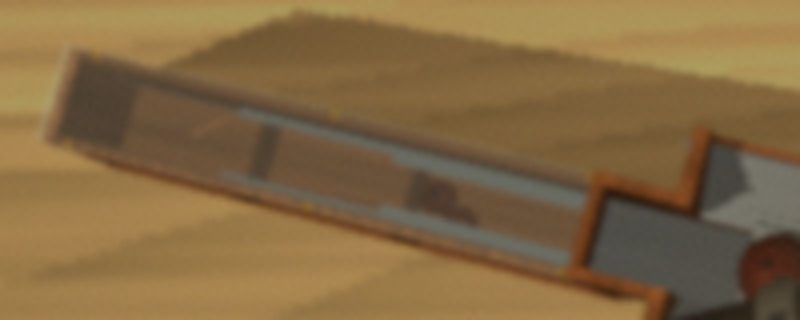

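Both small beads are in the first bin, at (440,192) and (462,212) in the top crop. The large bead now sits on the lip, so it goes next.

```bash
python3 -m creep '[{"ax":0,"ay":1,"az":0,"tx":-0.001,"ty":0,"tz":0,"fingers":0},{"ax":0,"ay":2,"az":0,"tx":-0.002,"ty":0,"tz":0,"fingers":0},{"ax":0,"ay":2.5,"az":0,"tx":-0.002,"ty":0,"tz":0,"fingers":0},{"ax":0,"ay":2.5,"az":0,"tx":-0.002,"ty":0,"tz":0,"fingers":0},{"ax":0,"ay":2.5,"az":0,"tx":-0.002,"ty":0,"tz":0,"fingers":0}]'; python3 -c "
from h import *
overlay('o10.png')"
```

```text
time_s: 21.35
tcp_pos: [0.477, -0.119, 0.2204]
eef_rot: [-179.3, 83.5, -104.7]
contact_force: [-0.4, 0.1, -3.7]
gripper_width: 0.0156
mouth [0.533  0.0847 0.2019]
```

View pics/o10.png

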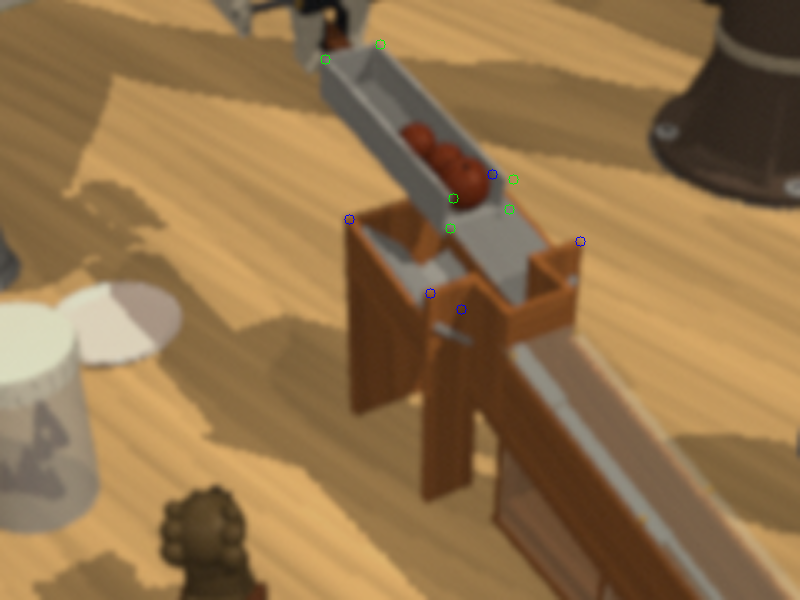

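```bash
python3 -m creep '[{"ax":0,"ay":0.7,"az":0,"tx":-0.001,"ty":0,"tz":0,"fingers":0},{"ax":0,"ay":1.4,"az":0,"tx":-0.001,"ty":0,"tz":0,"fingers":0},{"ax":0,"ay":2,"az":0,"tx":-0.002,"ty":0,"tz":0,"fingers":0},{"ax":0,"ay":2,"az":0,"tx":-0.002,"ty":0,"tz":0,"fingers":0}]'; python3 -c "
from h import *
overlay('o11.png')"
```

```text
time_s: 21.8
tcp_pos: [0.4771, -0.1188, 0.2225]
eef_rot: [-179.4, 81.5, -104.8]
contact_force: [-0.3, -0.1, -3.5]
gripper_width: 0.0156
mouth [0.533  0.0841 0.1965]
```

View pics/o11.png

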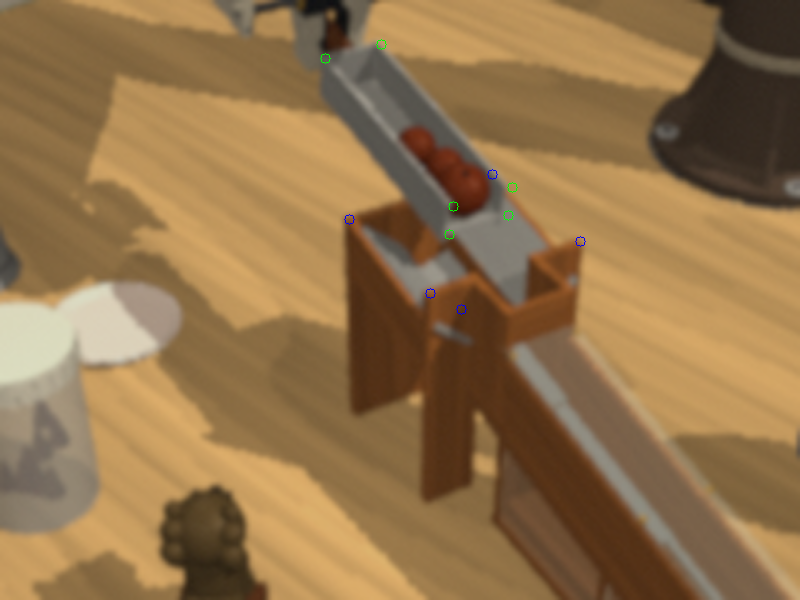

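```bash
python3 -m creep '[{"ax":0,"ay":0.7,"az":0,"tx":-0.001,"ty":0,"tz":0,"fingers":0},{"ax":0,"ay":1.4,"az":0,"tx":-0.002,"ty":0,"tz":0,"fingers":0},{"ax":0,"ay":2,"az":0,"tx":-0.003,"ty":0,"tz":0,"fingers":0},{"ax":0,"ay":2,"az":0,"tx":-0.003,"ty":0,"tz":0,"fingers":0}]'; python3 -c "
from h import *
overlay('o12.png')"
```

```text
time_s: 22.25
tcp_pos: [0.4773, -0.1184, 0.2255]
eef_rot: [-179.5, 79.5, -104.9]
contact_force: [-0.3, 0.7, -3.3]
gripper_width: 0.0156
mouth [0.5329 0.0836 0.1922]
```

View pics/o12.png

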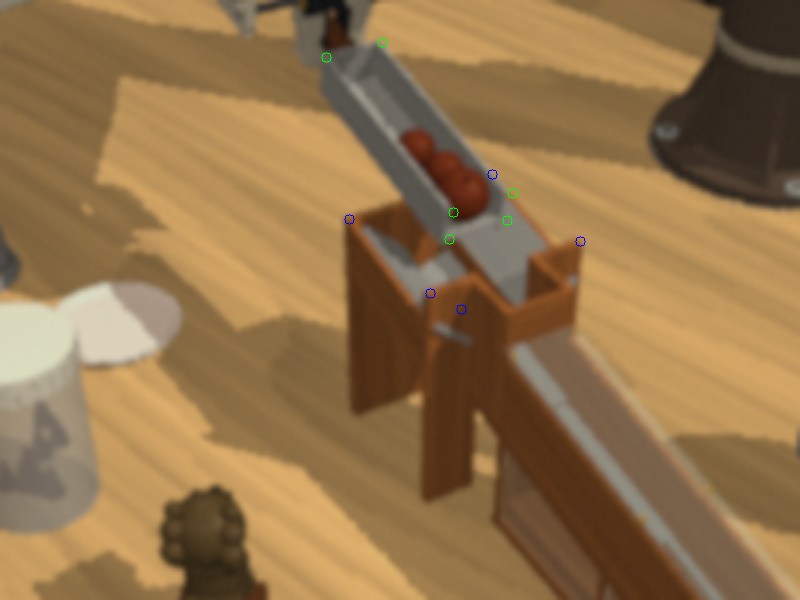

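```bash
python3 -m creep '[{"ax":0,"ay":0.7,"az":0,"tx":-0.002,"ty":0,"tz":0,"fingers":0},{"ax":0,"ay":1.4,"az":0,"tx":-0.003,"ty":0,"tz":0,"fingers":0},{"ax":0,"ay":1.4,"az":0,"tx":-0.003,"ty":0,"tz":0,"fingers":0}]'; python3 -c "
from h import *
overlay('o13.png')"
```

```text
time_s: 22.6
tcp_pos: [0.4775, -0.1179, 0.2285]
eef_rot: [-179.5, 78.1, -104.9]
contact_force: [-0.1, -0.8, -2.9]
gripper_width: 0.0156
mouth [0.5328 0.0832 0.19  ]
```

View pics/o13.png

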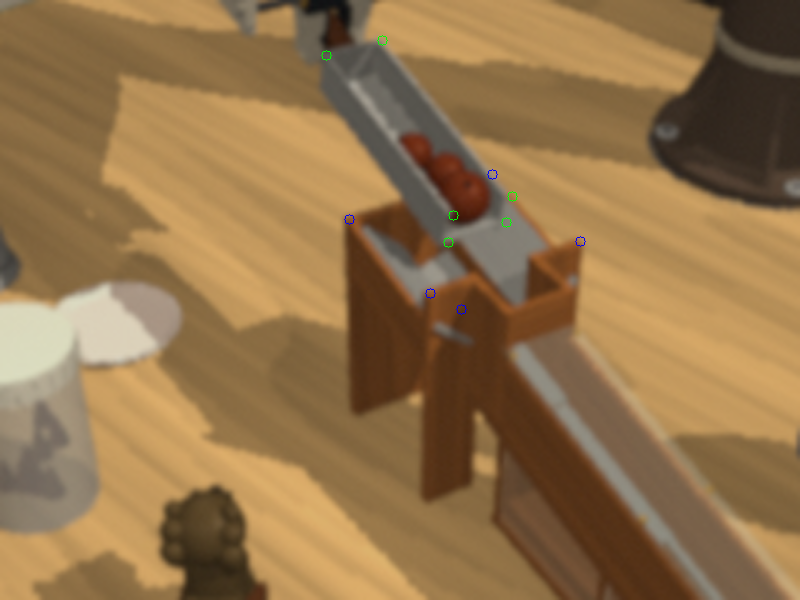

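```bash
python3 -m creep '[{"ax":0,"ay":0.7,"az":0,"tx":-0.001,"ty":0,"tz":0,"fingers":0},{"ax":0,"ay":1.4,"az":0,"tx":-0.001,"ty":0,"tz":0,"fingers":0},{"ax":0,"ay":1.4,"az":0,"tx":-0.001,"ty":0,"tz":0,"fingers":0}]'; python3 -c "
from h import *
overlay('o14.png')"
```

```text
time_s: 22.95
tcp_pos: [0.4774, -0.1177, 0.2293]
eef_rot: [-179.7, 76.6, -105.1]
contact_force: [-0.7, -0.8, -3.3]
gripper_width: 0.0152
mouth [0.5324 0.0824 0.1857]
```

View pics/o14.png

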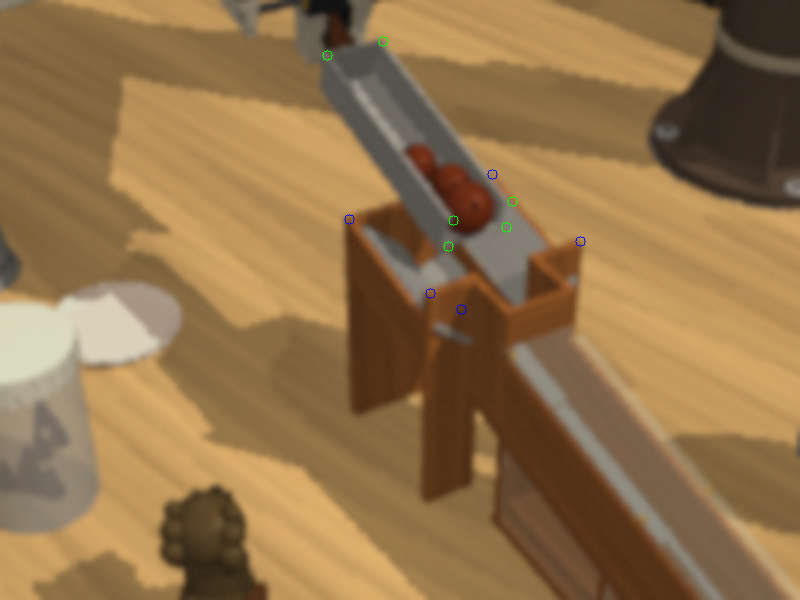

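```bash
python3 -m creep '[{"ax":0,"ay":0,"az":0,"tx":0,"ty":0,"tz":0,"fingers":0}]'; python3 -c "
from h import *
overlay('o15.png')"
```

```text
time_s: 23.1
tcp_pos: [0.4774, -0.1178, 0.2293]
eef_rot: [-179.7, 76.7, -105.1]
contact_force: [-0.4, -1.1, -3.5]
gripper_width: 0.0157
mouth [0.5325 0.0824 0.1859]
```

View pics/o15.png

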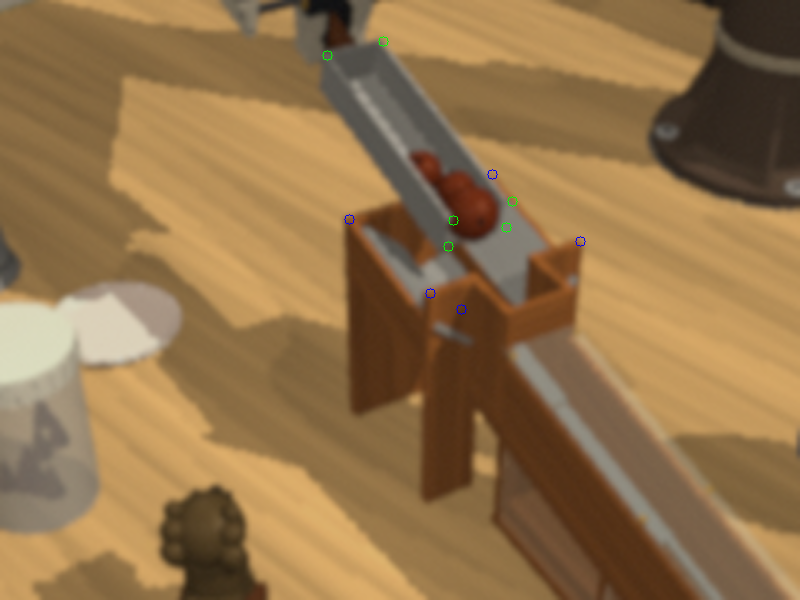

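Large bead is going over the edge, so I hold one more row and then tip back up.

```bash
python3 -m creep '[{"ax":0,"ay":-1,"az":0,"tx":0.0,"ty":0,"tz":0,"fingers":0},{"ax":0,"ay":-5,"az":0,"tx":0,"ty":0,"tz":0,"fingers":0},{"ax":0,"ay":-10,"az":0,"tx":0.004,"ty":0,"tz":0,"fingers":0}]'; python3 -c "
from h import *
overlay('o16.png')"
```

```text
time_s: 23.45
tcp_pos: [0.4778, -0.118, 0.226]
eef_rot: [-176.8, 86.9, -102.1]
contact_force: [-1.4, -0.6, -2.6]
gripper_width: 0.0157
mouth [0.5337 0.0865 0.22  ]
```

View pics/o16.png

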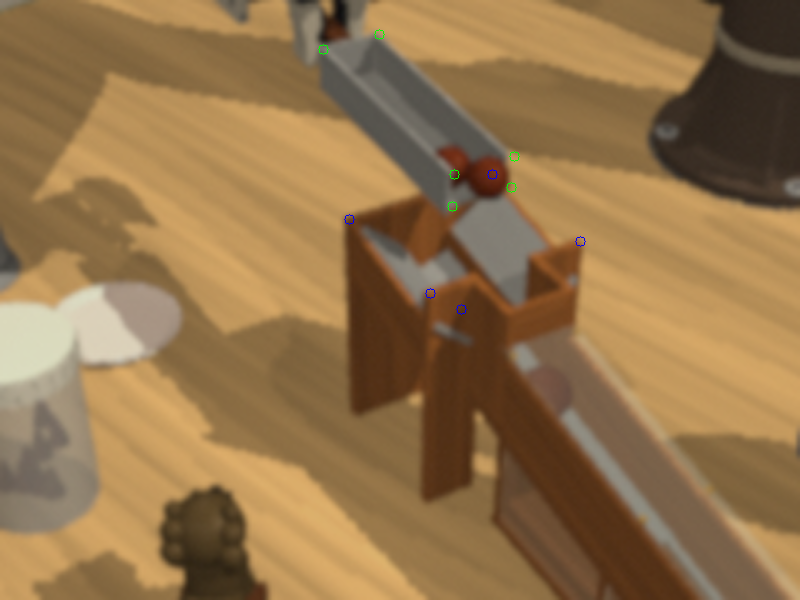

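```bash
python3 -m creep '[{"ax":0,"ay":0,"az":0,"tx":0,"ty":0,"tz":0,"fingers":0}]'; python3 -c "
from h import *
overlay('o17.png',(200,500,160,385))"
```

```text
time_s: 23.6
tcp_pos: [0.4773, -0.1197, 0.2263]
eef_rot: [-176.9, 86.7, -102.5]
contact_force: [0.5, 0.0, -2.5]
gripper_width: 0.0156
mouth [0.5341 0.0845 0.2197]
```

View pics/o17.png

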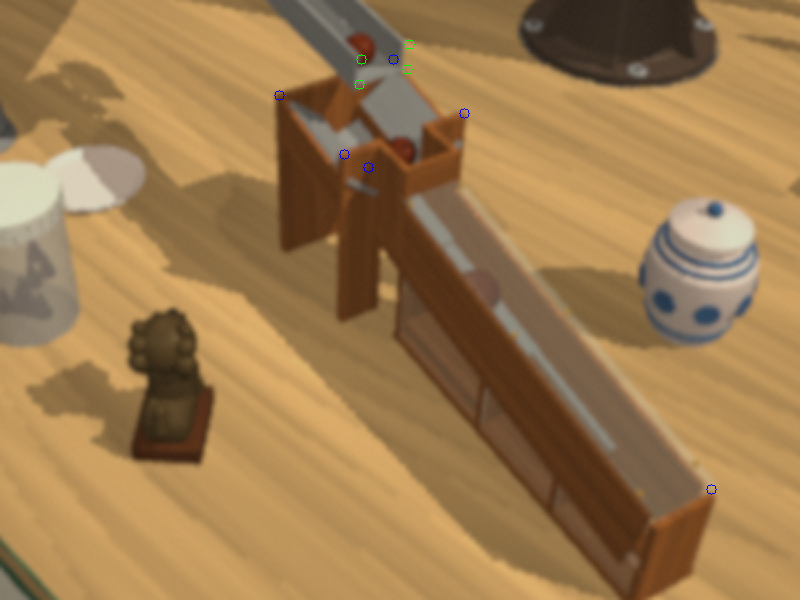

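```bash
for i in 1 2; do python3 -m creep '[{"ax":0,"ay":0,"az":0,"tx":0,"ty":0,"tz":0,"fingers":0},{"ax":0,"ay":0,"az":0,"tx":0,"ty":0,"tz":0,"fingers":0},{"ax":0,"ay":0,"az":0,"tx":0,"ty":0,"tz":0,"fingers":0},{"ax":0,"ay":0,"az":0,"tx":0,"ty":0,"tz":0,"fingers":0}]'; done; python3 -c "
from h import *
overlay('o18.png',(200,500,160,385))
t=cap('top'); cv2.imwrite('pics/t18.png',cv2.resize(t['pixels'][200:280,100:300],(800,320),interpolation=cv2.INTER_CUBIC))"
```

```text
time_s: 24.05
tcp_pos: [0.4772, -0.1184, 0.2254]
eef_rot: [-178.7, 86.7, -104.1]
contact_force: [-0.1, -0.1, -2.7]
gripper_width: 0.0158
time_s: 24.45
tcp_pos: [0.4771, -0.1187, 0.2255]
eef_rot: [-178.5, 86.7, -103.9]
contact_force: [-0.3, 0.4, -2.4]
gripper_width: 0.0156
mouth [0.5334 0.0856 0.2188]
```

View pics/o18.png

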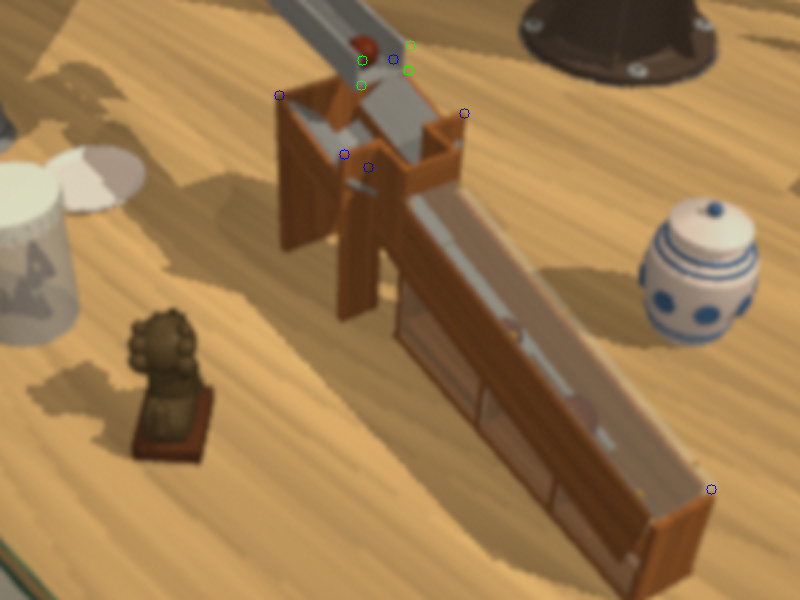

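View pics/t18.png

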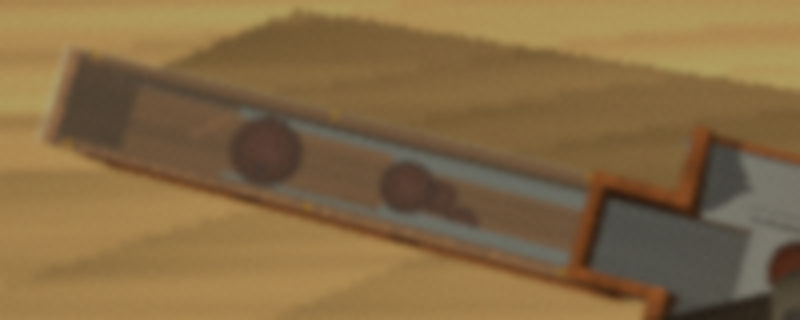

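```bash
python3 -m creep '[{"ax":0,"ay":0,"az":0,"tx":0,"ty":0,"tz":0,"fingers":0},{"ax":0,"ay":1,"az":0,"tx":0,"ty":0,"tz":0,"fingers":0},{"ax":0,"ay":2,"az":0,"tx":0,"ty":0,"tz":0,"fingers":0},{"ax":0,"ay":3,"az":0,"tx":0,"ty":0,"tz":0,"fingers":0},{"ax":0,"ay":4,"az":0,"tx":0,"ty":0,"tz":0,"fingers":0}]';  python3 -c "
from h import *
overlay('o19.png',(200,500,160,385))
t=cap('top'); cv2.imwrite('pics/t19.png',cv2.resize(t['pixels'][200:280,100:300],(800,320),interpolation=cv2.INTER_CUBIC))"
```

```text
time_s: 25.05
tcp_pos: [0.4772, -0.1186, 0.2255]
eef_rot: [-179.3, 82.6, -104.7]
contact_force: [0.3, -0.7, -3.1]
gripper_width: 0.0152
mouth [0.5332 0.0848 0.2037]
```

View pics/t19.png

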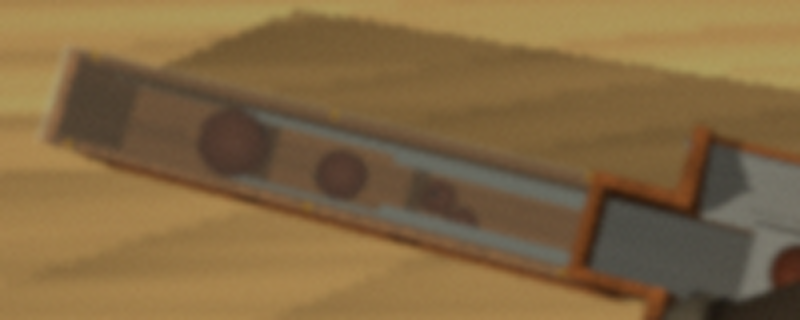

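View pics/o19.png

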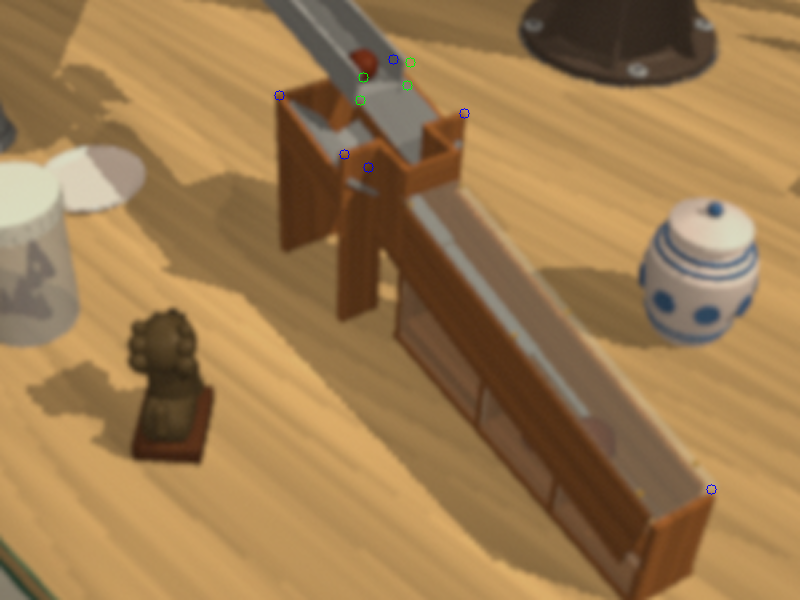

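```bash
python3 -m creep '[{"ax":0,"ay":1.3,"az":0,"tx":-0.002,"ty":0,"tz":0,"fingers":0},{"ax":0,"ay":2.6,"az":0,"tx":-0.004,"ty":0,"tz":0.001,"fingers":0},{"ax":0,"ay":3.9,"az":0,"tx":-0.006,"ty":0,"tz":0.001,"fingers":0},{"ax":0,"ay":5.2,"az":0,"tx":-0.008,"ty":0,"tz":0.002,"fingers":0},{"ax":0,"ay":6.5,"az":0,"tx":-0.01,"ty":0,"tz":0.002,"fingers":0}]';  python3 -m creep '[{"ax":0,"ay":1,"az":0,"tx":-0.003,"ty":0,"tz":0,"fingers":0},{"ax":0,"ay":2,"az":0,"tx":-0.006,"ty":0,"tz":0,"fingers":0},{"ax":0,"ay":2,"az":0,"tx":-0.006,"ty":0,"tz":0,"fingers":0},{"ax":0,"ay":2,"az":0,"tx":-0.006,"ty":0,"tz":0,"fingers":0}]';  python3 -c "
from h import *
overlay('o20.png',(200,500,160,385))"
```

```text
time_s: 25.65
tcp_pos: [0.4781, -0.1154, 0.2354]
eef_rot: [-179.6, 76.1, -105.0]
contact_force: [-0.1, -0.6, -3.1]
gripper_width: 0.0154
time_s: 26.05
tcp_pos: [0.4784, -0.114, 0.241]
eef_rot: [-179.7, 74.2, -105.1]
contact_force: [-0.7, -0.2, -2.6]
gripper_width: 0.0153
mouth [0.5329 0.0841 0.1886]
```

View pics/o20.png

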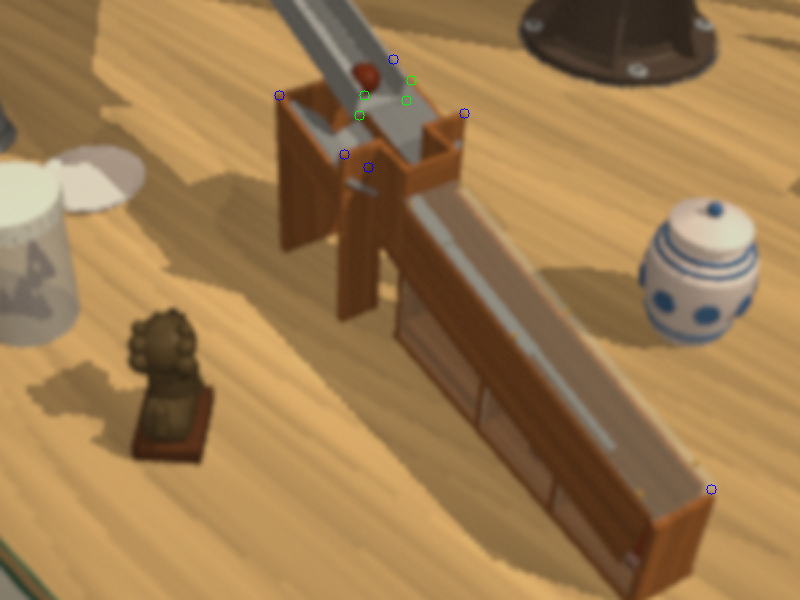

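```bash
python3 -m creep '[{"ax":0,"ay":1,"az":0,"tx":-0.003,"ty":0,"tz":0,"fingers":0},{"ax":0,"ay":2,"az":0,"tx":-0.006,"ty":0,"tz":0,"fingers":0},{"ax":0,"ay":3,"az":0,"tx":-0.008,"ty":0,"tz":0.001,"fingers":0},{"ax":0,"ay":4,"az":0,"tx":-0.011,"ty":0,"tz":0.001,"fingers":0},{"ax":0,"ay":4,"az":0,"tx":-0.011,"ty":0,"tz":0.001,"fingers":0}]';  python3 -c "
from h import *
overlay('o21.png',(200,500,160,385))"
```

```text
time_s: 26.6
tcp_pos: [0.4797, -0.1099, 0.2514]
eef_rot: [-179.7, 70.1, -105.1]
contact_force: [-0.1, -0.6, -2.6]
gripper_width: 0.0162
mouth [0.5331 0.0841 0.1846]
```

View pics/o21.png

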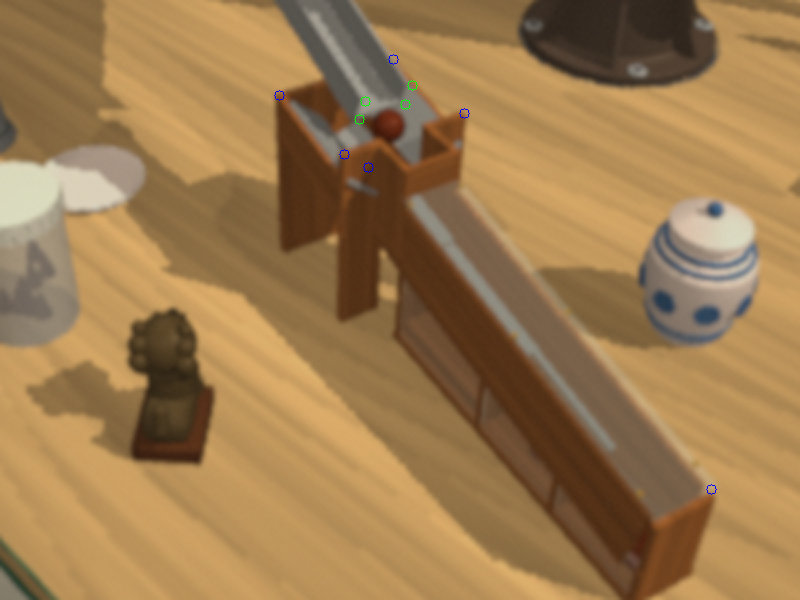

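```bash
python3 -m creep '[{"ax":0,"ay":0,"az":0,"tx":-0.003,"ty":0,"tz":0,"fingers":0},{"ax":0,"ay":-4,"az":0,"tx":-0.005,"ty":0,"tz":0,"fingers":0},{"ax":0,"ay":-8,"az":0,"tx":-0.005,"ty":0,"tz":0,"fingers":0},{"ax":0,"ay":-14,"az":0,"tx":-0.005,"ty":0,"tz":0,"fingers":0},{"ax":0,"ay":-20,"az":0,"tx":-0.005,"ty":0,"tz":0,"fingers":0}]'; python3 -m creep '[{"ax":0,"ay":0,"az":0,"tx":0,"ty":0,"tz":0,"fingers":0},{"ax":0,"ay":0,"az":0,"tx":0,"ty":0,"tz":0,"fingers":0},{"ax":0,"ay":0,"az":0,"tx":0,"ty":0,"tz":0,"fingers":0},{"ax":0,"ay":0,"az":0,"tx":0,"ty":0,"tz":0,"fingers":0}]'; python3 -c "
from h import *
overlay('o22.png',(200,500,160,385))
t=cap('top'); cv2.imwrite('pics/t22.png',cv2.resize(t['pixels'][200:280,100:300],(800,320),interpolation=cv2.INTER_CUBIC))
rows(tgt([.497,-.34,.22],95))"
```

```text
time_s: 27.15
tcp_pos: [0.4802, -0.1083, 0.2567]
eef_rot: [-22.6, 89.5, 52.1]
contact_force: [-0.3, -0.4, -2.3]
gripper_width: 0.0156
time_s: 27.55
tcp_pos: [0.4797, -0.1083, 0.2556]
eef_rot: [-16.2, 89.9, 58.4]
contact_force: [0.3, -0.4, -1.7]
gripper_width: 0.0155
mouth [0.5357 0.0961 0.2616]
ax -20.32 ay 0.14 az 0.07 tx 0.0352 ty -0.0778 tz -0.2191
```

View pics/o22.png

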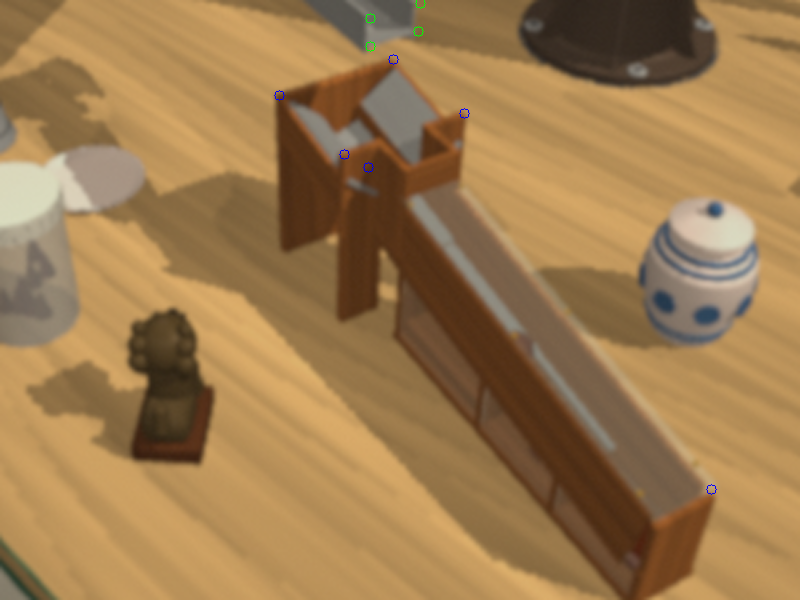

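View pics/t22.png

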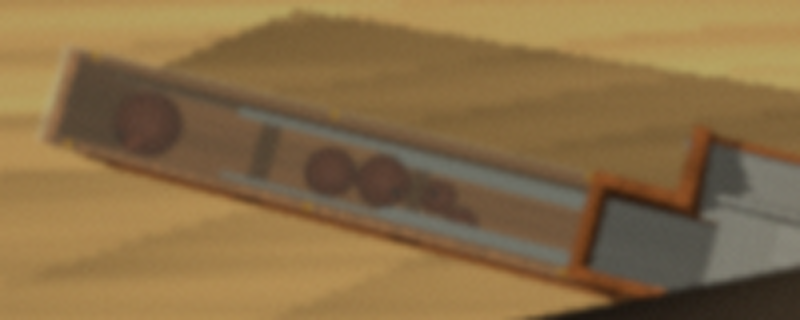

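```bash
python3 -m creep '[{"ax":-3,"ay":0,"az":0,"tx":0,"ty":-0.009,"tz":-0.025,"fingers":0},{"ax":-7,"ay":0,"az":0,"tx":0,"ty":-0.02,"tz":-0.057,"fingers":0},{"ax":-11,"ay":0,"az":0,"tx":0,"ty":-0.034,"tz":-0.096,"fingers":0},{"ax":-15,"ay":0,"az":0,"tx":0.01,"ty":-0.048,"tz":-0.135,"fingers":0},{"ax":-20,"ay":0,"az":0,"tx":0.02,"ty":-0.062,"tz":-0.174,"fingers":0}]'; python3 -m creep '[{"ax":0,"ay":0,"az":0,"tx":0.01,"ty":0,"tz":-0.03,"fingers":0},{"ax":0,"ay":0,"az":0,"tx":0.015,"ty":0,"tz":-0.045,"fingers":0},{"ax":0,"ay":0,"az":0,"tx":0.015,"ty":0,"tz":-0.045,"fingers":0},{"ax":0,"ay":0,"az":0,"tx":0.015,"ty":0,"tz":-0.045,"fingers":0}]'; python3 -c "
from h import *
overlay('o23.png',(120,440,100,340))
rows(tgt([.497,-.34,.08],95))"
```

```text
time_s: 28.15
tcp_pos: [0.494, -0.294, 0.2354]
eef_rot: [-55.7, 89.8, 39.1]
contact_force: [1.6, 1.3, -1.5]
gripper_width: 0.0154
time_s: 28.55
tcp_pos: [0.4972, -0.3372, 0.2202]
eef_rot: [-33.6, 89.8, 61.0]
contact_force: [-0.3, 0.4, -1.6]
gripper_width: 0.0155
mouth [ 0.4802 -0.1259  0.2263]
ax -0.36 ay 0.16 az 0.16 tx 0.1406 ty 0.0011 tz -0.0035
```

View pics/o23.png

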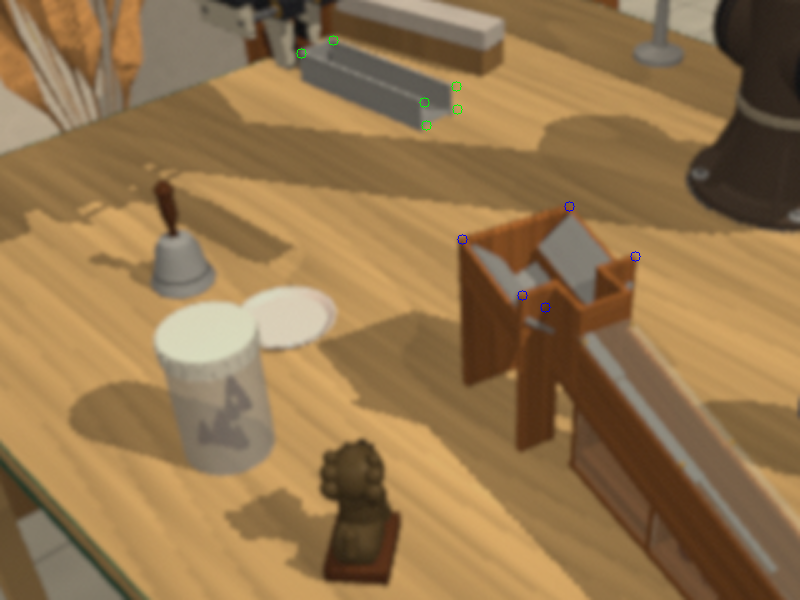

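```bash
python3 -m creep '[{"ax":0,"ay":0,"az":0,"tx":0.03,"ty":0,"tz":-0.003,"fingers":0},{"ax":0,"ay":-0.5,"az":0,"tx":0.07,"ty":0,"tz":-0.005,"fingers":0},{"ax":0,"ay":-1,"az":0,"tx":0.11,"ty":0,"tz":-0.007,"fingers":0},{"ax":0,"ay":-1,"az":0,"tx":0.15,"ty":0,"tz":-0.007,"fingers":0},{"ax":0,"ay":-1,"az":0,"tx":0.18,"ty":0,"tz":-0.007,"fingers":0}]'; python3 -m creep '[{"ax":0,"ay":0,"az":0,"tx":0.01,"ty":0,"tz":0,"fingers":0},{"ax":0,"ay":0,"az":0,"tx":0.014,"ty":0,"tz":0,"fingers":0},{"ax":0,"ay":0,"az":0,"tx":0.014,"ty":0,"tz":0,"fingers":0},{"ax":0,"ay":0,"az":0,"tx":0.014,"ty":0,"tz":0,"fingers":0}]'; python3 -c "
from h import *
overlay('o24.png',(120,440,100,340));print(r.get_state()['tcp_pos'])
rows(tgt([.497,-.34,.005],95))"
```

```text
time_s: 29.1
tcp_pos: [0.4982, -0.3426, 0.0392]
eef_rot: [-7.4, 88.8, 87.3]
contact_force: [0.1, 0.3, -1.9]
gripper_width: 0.0159
time_s: 29.5
tcp_pos: [0.4996, -0.3441, 0.0284]
eef_rot: [-16.3, 88.9, 78.4]
contact_force: [-0.4, -1.0, -2.7]
gripper_width: 0.0155
mouth [ 0.4823 -0.1329  0.0378]
[ 0.49942033 -0.34412721  0.02830387]
ax -0.37 ay 1.08 az 0.32 tx 0.0234 ty 0.0022 tz 0.0039
```

View pics/o24.png

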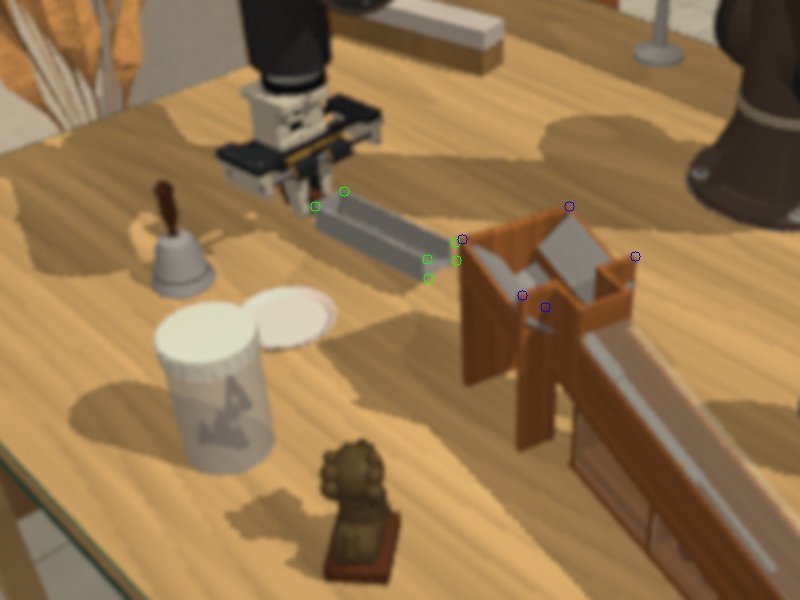

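```bash
python3 -m creep '[{"ax":0,"ay":0,"az":0,"tx":0.006,"ty":0,"tz":0,"fingers":0},{"ax":0,"ay":0,"az":0,"tx":0.012,"ty":0,"tz":0,"fingers":0},{"ax":0,"ay":0,"az":0,"tx":0.018,"ty":0,"tz":0,"fingers":0},{"ax":0,"ay":0,"az":0,"tx":0.018,"ty":0,"tz":0,"fingers":0},{"ax":0,"ay":0,"az":0,"tx":0.018,"ty":0,"tz":0,"fingers":0}]'; python3 -m creep '[{"ax":0,"ay":0,"az":0,"tx":0.0015,"ty":0,"tz":0,"fingers":0},{"ax":0,"ay":0,"az":0,"tx":0.003,"ty":0,"tz":0,"fingers":0},{"ax":0,"ay":0,"az":0,"tx":0.003,"ty":0,"tz":0,"fingers":0}]'
```

```text
time_s: 30.05
tcp_pos: [0.4979, -0.3435, 0.008]
eef_rot: [-5.2, 88.8, 89.4]
contact_force: [0.4, -0.4, -1.1]
gripper_width: 0.0156
time_s: 30.35
tcp_pos: [0.4981, -0.3434, 0.0052]
eef_rot: [-7.3, 88.8, 87.3]
contact_force: [-0.8, 0.1, -2.4]
gripper_width: 0.0157
```

Down to about 1 mm above its rest height. I lower slightly, check the force, and open the fingers slowly.

```bash
python3 -m creep '[{"ax":0,"ay":0.5,"az":0,"tx":0.001,"ty":0,"tz":0,"fingers":0},{"ax":0,"ay":0.5,"az":0,"tx":0.001,"ty":0,"tz":0,"fingers":0}]'; python3 -m creep '[{"ax":0,"ay":0,"az":0,"tx":0,"ty":0,"tz":0,"fingers":0},{"ax":0,"ay":0,"az":0,"tx":0,"ty":0,"tz":0,"fingers":0.018},{"ax":0,"ay":0,"az":0,"tx":0,"ty":0,"tz":0,"fingers":0.022},{"ax":0,"ay":0,"az":0,"tx":0,"ty":0,"tz":0,"fingers":0.03},{"ax":0,"ay":0,"az":0,"tx":0,"ty":0,"tz":0,"fingers":0.045}]' 10; python3 -m creep '[{"ax":0,"ay":0,"az":0,"tx":0,"ty":0,"tz":0,"fingers":0.05},{"ax":0,"ay":0,"az":0,"tx":0,"ty":0,"tz":0,"fingers":0.05},{"ax":0,"ay":0,"az":0,"tx":-0.01,"ty":0,"tz":0,"fingers":0.05},{"ax":0,"ay":0,"az":0,"tx":-0.035,"ty":0,"tz":0,"fingers":0.05},{"ax":0,"ay":0,"az":0,"tx":-0.075,"ty":0,"tz":0,"fingers":0.05}]'; python3 -m creep '[{"ax":0,"ay":0,"az":0,"tx":-0.045,"ty":0,"tz":0,"fingers":0.05},{"ax":0,"ay":0,"az":0,"tx":-0.09,"ty":0,"tz":0,"fingers":0.05},{"ax":0,"ay":0,"az":0,"tx":-0.13,"ty":0,"tz":0,"fingers":0.05},{"ax":0,"ay":0,"az":0,"tx":-0.15,"ty":0,"tz":0,"fingers":0.05}]'; python3 -c "
from h import *
overlay('o25.png',(120,440,100,340));print(r.get_state()['tcp_pos'])
cap('top','t25.png')
t=cap('top'); cv2.imwrite('pics/t26.png',cv2.resize(t['pixels'][200:280,100:300],(800,320),interpolation=cv2.INTER_CUBIC))"
```

```text
time_s: 30.55
tcp_pos: [0.4984, -0.3435, 0.0046]
eef_rot: [-16.2, 89.4, 78.5]
contact_force: [-0.0, -1.6, -0.2]
gripper_width: 0.0155
time_s: 31.05
tcp_pos: [0.4982, -0.3435, 0.0045]
eef_rot: [-14.0, 89.3, 80.6]
contact_force: [0.2, -0.5, -0.2]
gripper_width: 0.033
time_s: 31.55
tcp_pos: [0.4964, -0.3437, 0.0786]
eef_rot: [6.3, 89.2, 100.9]
contact_force: [0.7, 0.0, 0.0]
gripper_width: 0.05
time_s: 31.95
tcp_pos: [0.4988, -0.3468, 0.2349]
eef_rot: [-45.4, 89.3, 49.2]
contact_force: [0.6, -0.1, -0.0]
gripper_width: 0.0499
mouth [ 0.4817 -0.1356  0.2422]
[ 0.4995731  -0.34736931  0.23704782]
```

View pics/o25.png

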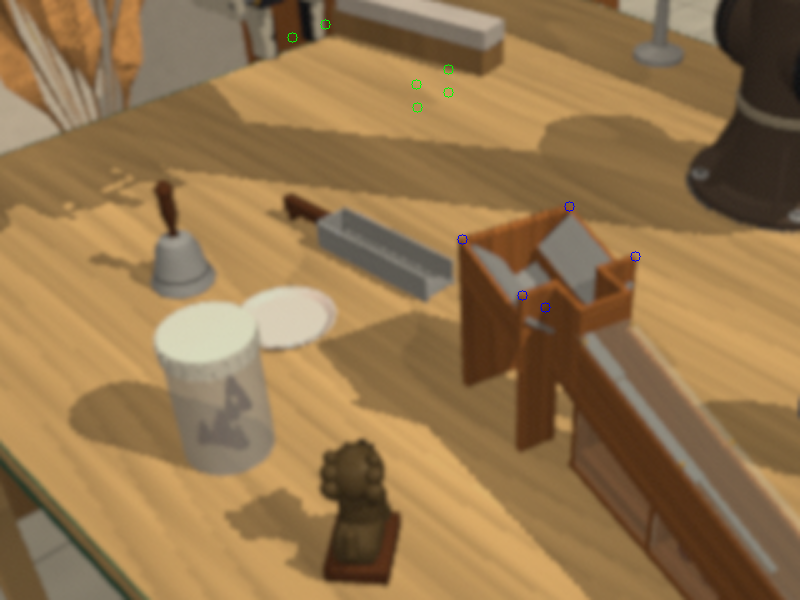

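View pics/t26.png

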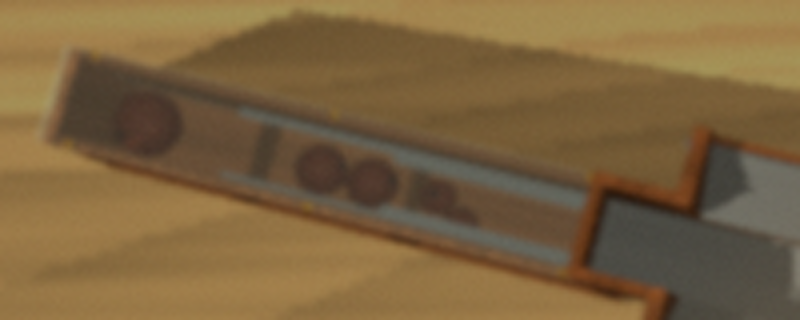

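View pics/t25.png

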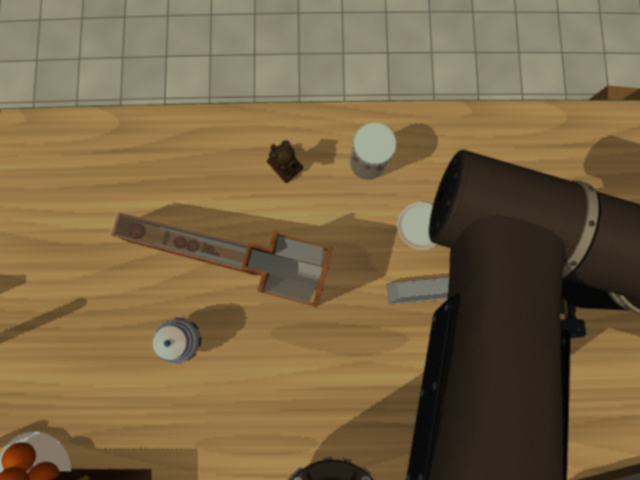

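Everything looks sorted. I'll check that the beads are at rest and where they sit in the grader frame.

```bash
python3 -m creep '[{"ax":0,"ay":0,"az":0,"tx":0,"ty":0,"tz":0,"fingers":0.05},{"ax":0,"ay":0,"az":0,"tx":0,"ty":0,"tz":0,"fingers":0.05},{"ax":0,"ay":0,"az":0,"tx":0,"ty":0,"tz":0,"fingers":0.05},{"ax":0,"ay":0,"az":0,"tx":0,"ty":0,"tz":0,"fingers":0.05},{"ax":0,"ay":0,"az":0,"tx":0,"ty":0,"tz":0,"fingers":0.05}]'; python3 -c "
from h import *
t=cap('top'); cv2.imwrite('pics/t27.png',cv2.resize(t['pixels'][200:280,100:300],(800,320),interpolation=cv2.INTER_CUBIC))
o=BK+GF*.225
for n,p,z in [('L',(148,122),.025),('m',(322,167),.0225),('m',(372,181),.0225),('s',(440,195),.03),('s',(462,215),.03)]:
    q=onz(t,[(100+p[0]/4-.4,200+p[1]/4-.4)],z)[0]-o; print(n,(q[:2]@GF[:2]).round(3),(q[:2]@[-GF[1],GF[0]]).round(3))
c=cap('wrist','w30.png')"
```

```text
time_s: 32.6
tcp_pos: [0.4977, -0.346, 0.2289]
eef_rot: [-8.9, 89.3, 85.7]
contact_force: [0.3, -0.5, 0.2]
gripper_width: 0.0504
L 0.214 -0.002
m 0.111 -0.003
m 0.081 -0.002
s 0.04 -0.004
s 0.024 0.004
```

View pics/t27.png

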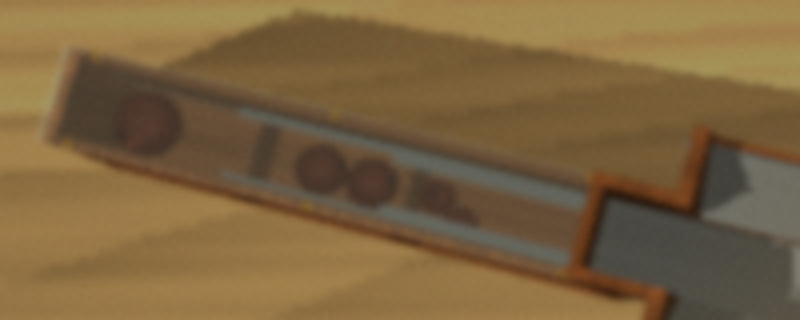

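View pics/w30.png

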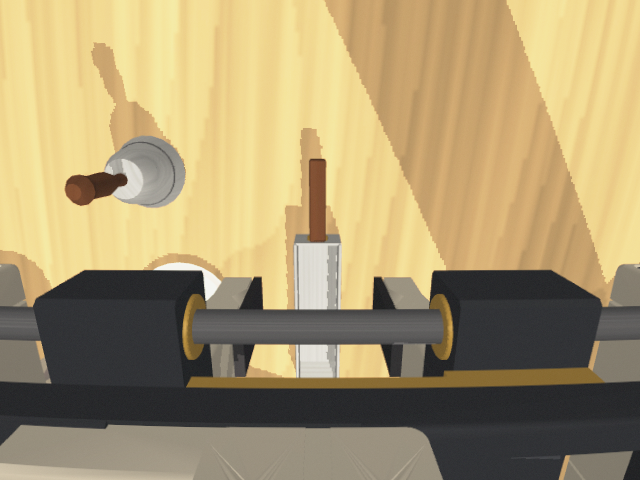

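All beads are at rest at the same pixels as in the previous picture, and the scoop stands empty and level. Handing in.

```bash
python3 -c "
from plant import order
order.close_job()"
```

```text
the job is handed in; nothing more can be done
```

All five beads ended up in the right bins, and the job was handed in at about 33 s. The one thing that may count against it is a wrist-force reading of 114 N, close to the 120 N limit.

**What I did:** I took the small bead out of the saucer with the gripper and released it in the hopper. Then I held the scoop over the hopper and dipped it slowly to about 20°. The small bead went first, and I tipped back before the large one. The first medium followed the large bead over the lip while I was tipping back, and the last medium came out later on its own. I then set the empty scoop down and pulled the arm clear.

**Last checks:** the top camera, in the grader's frame, gave these bead positions. All y values were within 4 mm of the centre line.

| Beads | x (m) | Bin range (m) |
|---|---|---|
| small | 0.024 and 0.040 | -0.064 to 0.052 |
| medium | 0.081 and 0.111 | 0.056 to 0.146 |
| large | 0.214 | 0.150 to 0.235 |

- **Beads at rest:** they had not moved between the last two pictures, about 0.6 s apart. I assumed their heights from the bin floors instead of measuring them.
- **Scoop and bystanders:** the scoop looked flat on the shelf, and the jar, bell, lion and canister looked unmoved. I judged both from the pictures, without measuring.

**What went wrong:** lowering the first bead into the hopper, the fingers pressed on its sloping flanks. The wrist force read 114 N once and 41 N three tenths of a second later. I only get a reading at the end of each move, so I can't rule out a brief peak above 120 N in between.

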